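# Check the trolley's two brake levers

## Task

The trolley's push bar is in the vise with its new brake levers on: check that each lever stops short of the bar. With the backs of your fingers, press the left lever in smoothly until it comes up against its stop, without forcing it, keep it there for a full second and ease it right back out, never letting it snap; then do the same with the right lever and come away clear. Grip nothing, keep your fingers off the bar and out from between lever and bar, and leave everything else on the bench where it is.

Things in the scene. Friction and masses are not known exactly. Their poses are not given: they have to be found in the camera images.
- left_lever (a joint): swing of the left brake lever, rad: 0 sprung out at rest, growing as it is pressed towards the bar, hard stop at 0.28. A return spring pushes it out: at the finger place it takes about 3 N to start it and 7 N to keep it at the stop; there the resistance climbs steeply.
- left_blade: outer (robot's) side of the left lever's aluminium blade, 15 mm high, 10 mm thick in all, ending outboard in an 18 mm ball. Origin: middle of the finger place (straight for 30 mm to either side), on the outer face, half-way up. x: square into the face, the way to press; y: along the blade to the robot's left; z up. Pivot pin at x = 38 mm, y = -100 mm. To the stop the origin swings 29 mm along x and 6 mm outboard.
- left_inner: inner side of the same blade, facing the bar (origin and axes as left_blade; its free face is at x = 10 mm). Fingers stay off it.
- right_lever (a joint): swing of the right brake lever, rad: 0 sprung out at rest, growing as it is pressed towards the bar, hard stop at 0.28. A return spring pushes it out: at the finger place it takes about 3 N to start it and 7 N to keep it at the stop; there the resistance climbs steeply.
- right_blade: outer (robot's) side of the right lever's aluminium blade, 15 mm high, 10 mm thick in all, ending outboard in an 18 mm ball. Origin: middle of the finger place (straight for 30 mm to either side), on the outer face, half-way up. x: square into the face, the way to press; y: along the blade to the robot's left; z up. Pivot pin at x = 38 mm, y = +100 mm. To the stop the origin swings 29 mm along x and 6 mm outboard.
- right_inner: inner side of the same blade, facing the bar (origin and axes as right_blade; its free face is at x = 10 mm). Fingers stay off it.
- pushbar: steel push bar, 25 mm thick, 550 mm long, level in a bench vise; rubber grips to 38 mm thick on its ends. Origin: its middle, on its axis, 155 mm above the bench; y along it to the robot's left. Levers on the robot's side at the same height; blade to bar axis 82 mm at rest; at the stop 17 mm or more free to the grip. Vise jaws 106 mm wide, top at 164 mm. Under the levers nothing is over 80 mm high.
- rod_tile_a: off-white plaster sample tile 85 x 89 x 16 mm with one dark steel rod (12 mm thick) standing up from it to 74 mm; on the bench on the robot's side of the vise, below the left lever; origin under its centre. Bystander, loose.
- rod_tile_b: plaster sample tile 85 x 89 x 16 mm with a dark steel rod standing up to 81 mm, beyond the push bar on the right; origin under its centre. Bystander, loose.
- ribbed_tile: flat plaster tile 80 x 100 mm with three ribs, 18 mm high, on the bench below the right lever; origin under its centre. Bystander, loose.
- spanner: steel spanner 150 mm long, lying on the bench between the robot and the vise; origin under its middle. Bystander, loose.
- tub: white lidded plastic tub with a red band, 118 mm wide, 112 mm high, to the left; origin under its centre. Bystander, loose.
- tray: black plastic tray 130 x 170 x 35 mm with a few screws, right; origin under its centre. Bystander, loose.
- rod_bin: clear plastic bin 85 x 85 x 110 mm full of dark rod ends, beyond the right end of the bar; origin under its centre. Bystander, loose.
- glue_tube: white and orange adhesive tube with a blue cap, about 170 mm long, 24 mm high, lying beyond the left end of the bar; origin under its middle. Bystander, loose.

How it is judged:
By the outcome, as a careful person would: the job done as asked, in the order asked, and still so for the second after the job is handed in, with the robot touching nothing.
It also fails if it takes over 64 s, if anything falls off the work surface, if the arm or the gripper's body presses on something with over 40 N, if the wrist force passes 120 N, or if a joint passes its speed limit or range.

## Robot

A 7-joint arm with a two-finger parallel gripper is mounted at the origin on the work surface. World frame = base frame: x ahead of the robot, y to its left, z up, the work surface at z = 0. Lengths are in m, angles in rad, forces in N, time in s.
With the tool pointing down it reaches from about 0.425 to 0.875 m from the base axis. Payload 4.7 kg.
Tool frame: the origin (TCP) lies at the very end of the fingers, on their centre line; the grasp point (between the pads) lies 19 mm behind it; z points along the fingers, y is the direction in which the jaws open and shut (so a half turn about z gives the same grasp; the last joint's range is limited). The gripper opens to 85 mm and grips with 20 to 120 N. Pads are 22 mm wide; open, the fingers measure 114 mm over their backs; the gripper's body (76 mm by 85 mm) begins 54 mm behind the grasp point. The pads swing forward as they close: fully open they stand 13 mm farther back than shut.
Start: joints at [-1.178, 0.321, -0.07, 1.45, 0.023, 1.371, -0.057], TCP at [0.24, 0.604, 0.231] pointing down, gripper open.
Joint ranges: [-2.86, 2.86], [-0.3, 2.09], [-1.38, 1.24], [0.06, 2.45], [-1.56, 4.7], [0.09, 2.05], [-2.69, 2.69]. Speed limits (rad/s): [2.57, 2.57, 3.14, 3.14, 3.14, 3.14, 3.14].

## Interface

Orientations are given as a rotation vector (axis times angle).
In Python, from cell import read_state, grab_frame, camera_info, hand_in gives the robot as it stands. The module is installed in compiled form; this text tells all that it offers.
- The arm moves only by the tool send_rows, never from a script. Its argument "moves" is a list of rows, each an object of numbers: "tx", "ty", "tz": the shift along the tool's x, y, z in mm; "ax", "ay", "az": the turn, a rotation vector about the tool's x, y, z in rad; "jaw": the gripper's target within -1 to 1 (fully open at 1, half-way at 0, shut at -1). A call has 1 to 8 rows; each row is the pose to reach, as a shift and turn from the pose commanded when the call began, along the tool's axes at that moment; what a row does not reach only later rows make up. A row lasts 1/12 s, in which the tool goes at most 41.7 mm and 7.16 degrees, less where a joint would pass 70% of its speed; a pose out of reach is approached as far as the arm can. A call with a gripper value outside its range is refused whole. The fingers move at their own pace and stop on an object; the grip force is fixed at half the most. Time passes only in rows, so rows that repeat a pose let the fingers close. It gives the time, the measured TCP pose, the force and the opening at its end, in the units of the state.
- read_state(): the state, without advancing time (a new reading comes with each control period).
- grab_frame(name): name is "scene" or "side" or "wrist"; returns the picture (400x640x3 uint8, red, green, blue); there is no depth.
- camera_info(name): a dict with "intrinsics" (3x3 intrinsics, pixels), "k1" (the pictures are not rectified: a ray, as slopes to the right and down, at radius r is drawn at 1 + k1 r^2 times it, then the intrinsics apply), "pose" (4x4, takes a point from camera to world coordinates). Camera axes: x right, y up, looking along -z (the intrinsics and any distortion apply to the point x, -y, -z); pixel columns grow to the right and rows downward; lengths in m; the calibration is good to about 2 mm. A picture is of the moment at which its call begins: read the wrist's pose just before it. camera_info takes no time and is no camera call; for the wrist camera it gives the pose at the moment of the call.
- hand_in(): hands the job in, once; it reports no verdict.
The state is a dict: "clock": time; "joint_positions": joint angles; "joint_velocities": joint speeds; "effort": joint torques, N m; "ee_pos": TCP position; "ee_rot": TCP orientation; "force": force on the tool from outside, world axes, zero at the start; "wrist_torque": the same for the moment, N m; "opening": finger opening in m.
Only numpy, scipy, OpenCV 4.12 (cv2) and the standard library are available. Lean on these libraries where they do the work, as an engineer would, in place of code of your own. Each camera call takes 0.05 s, during which the arm holds its last target.

## Working session

There is one attempt and no reset: what is moved stays moved. The work goes in short steps, Python scripts to look and compute and a tool call to move; the robot and the scene stay as the last step left them, time stands still between calls to the robot, and variables do not carry over. Pictures are saved under pics/ and viewed, and the job is handed in when it is done.

Besides the shell and the picture viewer there is one more tool, called after "Request:" as name([rows], argument=value, ...), one row to a line, values as JSON. send_rows: Moves the arm, as the interface text tells. Its arguments: {"type":"object","properties":{"moves":{"type":"array"}},"required":["moves"]}

```bash
mkdir -p pics; ls
python3 - <<'E'
from cell import *
import cv2
s=read_state();print({k:(v if isinstance(v,float) else [round(float(a),4) for a in __import__('numpy').ravel(v)]) for k,v in s.items()})
for n in("scene","side","wrist"):
    c=camera_info(n);print(n,c)
    cv2.imwrite(f"pics/{n}0.png",grab_frame(n)[:,:,::-1])
E
```

```text
pics
{'clock': 0.0, 'joint_positions': [-1.1779, 0.3218, -0.0701, 1.4517, 0.0226, 1.3708, -0.0569], 'joint_velocities': [0.0018, -0.0003, 0.0009, 0.0004, 0.0007, 0.0007, -0.0002], 'effort': [-0.0, -49.3574, -0.3823, -31.4328, 0.013, 0.0114, -0.0], 'ee_pos': [0.2402, 0.6034, 0.2302], 'ee_rot': [-0.5914, -3.0852, 0.0031], 'force': [-0.5743, -0.3413, 0.767], 'wrist_torque': [0.0537, -0.0057, -0.0276], 'opening': 0.08558822512725715}
scene {'intrinsics': array([[386.67270417,   0.        , 325.88430905],
       [  0.        , 386.67270417, 199.97314679],
       [  0.        ,   0.        ,   1.        ]]), 'k1': -0.05530741276195531, 'pose': array([[-0.11962444, -0.56437875,  0.81680268,  1.50207511],
       [ 0.99269287, -0.05486852,  0.10747235,  0.13362693],
       [-0.01583835,  0.82369052,  0.56681838,  0.76942101],
       [ 0.        ,  0.        ,  0.        ,  1.        ]])}
side {'intrinsics': array([[387.59145152,   0.        , 325.7202791 ],
       [  0.        , 387.59145152, 196.39466727],
       [  0.        ,   0.        ,   1.        ]]), 'k1': 0.020905176145122762, 'pose': array([[ 0.98791238,  0.11395652, -0.10508588,  0.46031655],
       [-0.15419306,  0.65276331, -0.74170382, -0.80122391],
       [-0.01592578,  0.7489419 ,  0.66244426,  0.84759753],
       [ 0.        ,  0.        ,  0.        ,  1.        ]])}
wrist {'intrinsics': array([[337.85175287,   0.        , 321.80136722],
       [  0.        , 337.85175287, 198.87476576],
       [  0.        ,   0.        ,   1.        ]]), 'k1': 0.001895088221689985, 'pose': array([[ 0.36938467, -0.88625958, -0.27946184,  0.16865172],
       [ 0.92927331,  0.35148638,  0.11361531,  0.63281507],
       [-0.00246563, -0.30166418,  0.95341106,  0.3733053 ],
       [ 0.        ,  0.        ,  0.        ,  1.        ]])}
```

View pics/scene0.png

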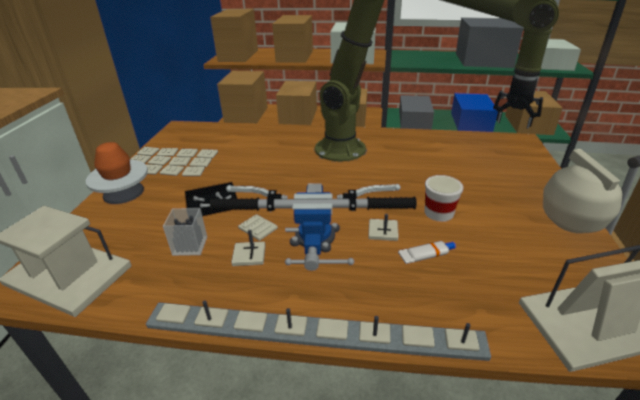

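View pics/side0.png

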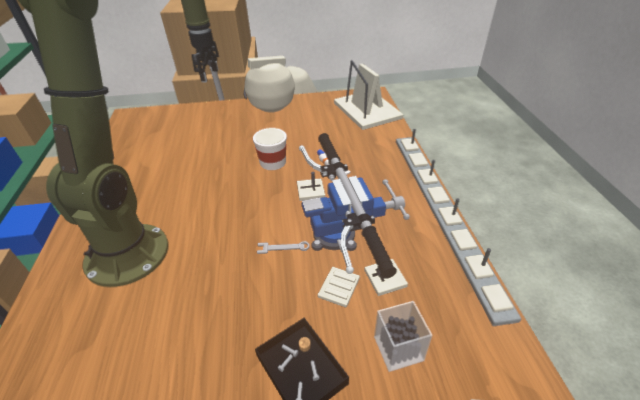

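View pics/wrist0.png

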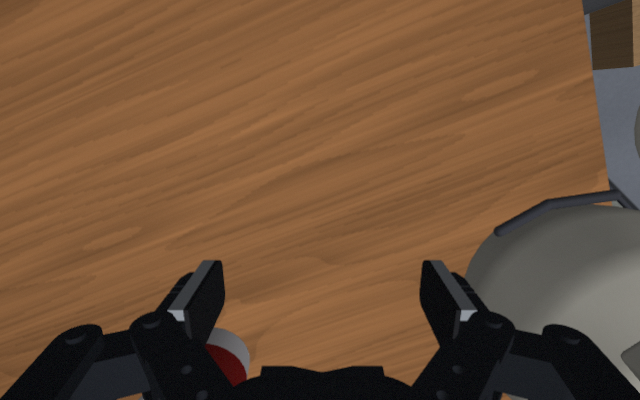

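Run:
```python
import cv2
a=cv2.imread("pics/scene0.png");cv2.imwrite("pics/sc1.png",cv2.resize(a[170:260,200:440],None,fx=3.3,fy=3.3,interpolation=cv2.INTER_CUBIC))
a=cv2.imread("pics/side0.png");cv2.imwrite("pics/si1.png",cv2.resize(a[125:285,270:410],None,fx=3.6,fy=3.6,interpolation=cv2.INTER_CUBIC))
```

```text
(no output)
```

View pics/sc1.png

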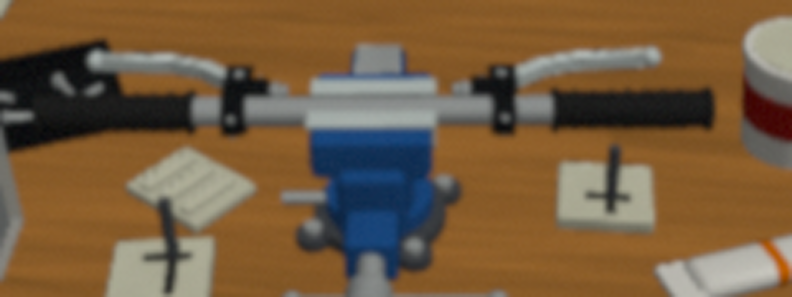

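View pics/si1.png

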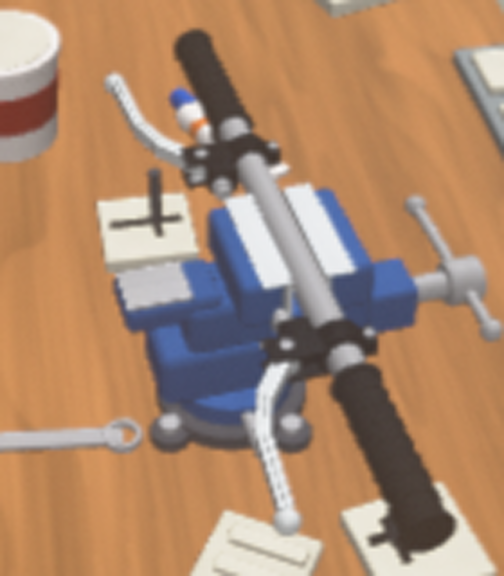

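```bash
cat > h.py <<'E'
import numpy as np, cv2
from cell import *
from scipy.spatial.transform import Rotation as R
def ray(c,uv):
    K=c["intrinsics"];d=np.array([c["k1"],0,0,0.])
    p=cv2.undistortPoints(np.array([[uv]],float),K,d)[0,0]
    v=c["pose"][:3,:3]@np.array([p[0],-p[1],-1]);return c["pose"][:3,3],v/np.linalg.norm(v)
def tri(obs):
    A=np.zeros((3,3));b=np.zeros(3);rs=[ray(c,u) for c,u in obs]
    for o,v in rs:
        P=np.eye(3)-np.outer(v,v);A+=P;b+=P@o
    x=np.linalg.solve(A,b);return x,[float(np.linalg.norm((np.eye(3)-np.outer(v,v))@(x-o))*1000) for o,v in rs]
def proj(c,X):
    q=np.linalg.inv(c["pose"])@np.append(X,1);r=cv2.projectPoints(np.array([[q[0],-q[1],-q[2]]]),np.zeros(3),np.zeros(3),c["intrinsics"],np.array([c["k1"],0,0,0.]))[0];return r.ravel()
def onz(c,uv,z):
    o,v=ray(c,uv);return o+v*(z-o[2])/v[2]
E
python3 - <<'E'
from h import *
S,D=camera_info("scene"),camera_info("side")
f=lambda a:(200+a[0]/3.3,170+a[1]/3.3); g=lambda a:(270+a[0]/3.6,125+a[1]/3.6)
for n,a,b in[("Lball",(653,56),(113,81)),("Rball",(97,59),(288,521)),("Lend",(712,108),(194,40)),("Lgrip in",(553,109),(233,122)),("Rgrip in",(193,111),(352,372)),("Rclampbar",(245,109),(322,318)),("Lclamp out",(515,109),(238,140))]:
    x,e=tri([(S,f(a)),(D,g(b))]);print(n,x.round(4),np.round(e,1), onz(S,f(a),.155).round(4),onz(D,g(b),.155).round(4))
s=read_state();print(R.from_rotvec(s["ee_rot"]).as_matrix().round(3),s["clock"])
E
```

```text
Lball [0.5302 0.2191 0.1547] [0.9 0.9] [0.5293 0.2196 0.155 ] [0.5305 0.2171 0.155 ]
Rball [ 0.5844 -0.2761  0.1555] [1.8 1.8] [ 0.5815 -0.2757  0.155 ] [ 0.5854 -0.2776  0.155 ]
Lend [0.6096 0.2656 0.1575] [0. 0.] [0.606  0.2662 0.155 ] [0.6102 0.2694 0.155 ]
Lgrip in [0.6231 0.1341 0.1576] [0.7 0.7] [0.6203 0.1337 0.155 ] [0.6234 0.1388 0.155 ]
Rgrip in [ 0.654  -0.1653  0.1576] [1.9 1.9] [ 0.6527 -0.1675  0.155 ] [ 0.6539 -0.1608  0.155 ]
Rclampbar [ 0.6463 -0.1189  0.1612] [6.2 6.2] [ 0.6455 -0.1243  0.155 ] [ 0.6453 -0.1054  0.155 ]
Lclamp out [0.6235 0.104  0.1583] [3.3 3.3] [0.6234 0.102  0.155 ] [0.6232 0.1133 0.155 ]
[[-0.929  0.37  -0.   ]
 [ 0.37   0.929 -0.001]
 [-0.    -0.001 -1.   ]] 0.15
```

```bash
cat >> h.py <<'E'
def target(a,p,s=None):
    """a: heading of tool y in world; p: TCP. prints shift/turn in tool axes from current measured pose"""
    s=s or read_state();R0=R.from_rotvec(s["ee_rot"]).as_matrix()
    y=np.array([np.cos(a),np.sin(a),0]);z=np.array([0,0,-1.]);M=np.c_[np.cross(y,z),y,z]
    t=R0.T@(np.array(p)-s["ee_pos"])*1000;w=R.from_matrix(R0.T@M).as_rotvec()
    print("t",t.round(1),"w",w.round(4),"clock",s["clock"],"pos",np.round(s["ee_pos"],4),"F",np.round(s["force"],2))
E
python3 -c "
from h import *
target(.105,(.47,.17,.26))"
```

```text
t [-373.8 -317.9  -29. ] w [-1.300e-03  9.000e-04  1.087e+00] clock 0.15 pos [0.2402 0.6035 0.2305] F [-0.54 -1.42 -0.13]
```

Request:
send_rows([
  {"tx": -6,"ty": -5,"tz": -6,"az": 0.03,"jaw": -1},
  {"tx": -22,"ty": -18,"tz": -15,"az": 0.1,"jaw": -1},
  {"tx": -46,"ty": -39,"tz": -25,"az": 0.19,"jaw": -1},
  {"tx": -74,"ty": -63,"tz": -29,"az": 0.29,"jaw": -1},
  {"tx": -104,"ty": -88,"tz": -29,"az": 0.4,"jaw": -1},
  {"tx": -134,"ty": -113,"tz": -29,"az": 0.51,"jaw": -1},
  {"tx": -164,"ty": -139,"tz": -29,"az": 0.62,"jaw": -1},
  {"tx": -194,"ty": -165,"tz": -29,"az": 0.73,"jaw": -1},
])

```text
invalid input
```

```bash
python3 -c "
from h import *
target(.105,(.47,.17,.26))"
```

```text
t [-373.8 -317.9  -29. ] w [-1.300e-03  9.000e-04  1.087e+00] clock 0.15 pos [0.2402 0.6035 0.2305] F [-0.54 -1.42 -0.13]
```

Request:
send_rows([
  {"tx": -6,"ty": -5,"tz": -6,"ax": 0,"ay": 0,"az": 0.03,"jaw": -1},
  {"tx": -22,"ty": -18,"tz": -15,"ax": 0,"ay": 0,"az": 0.1,"jaw": -1},
  {"tx": -46,"ty": -39,"tz": -25,"ax": 0,"ay": 0,"az": 0.19,"jaw": -1},
  {"tx": -74,"ty": -63,"tz": -29,"ax": 0,"ay": 0,"az": 0.29,"jaw": -1},
  {"tx": -104,"ty": -88,"tz": -29,"ax": 0,"ay": 0,"az": 0.4,"jaw": -1},
  {"tx": -134,"ty": -113,"tz": -29,"ax": 0,"ay": 0,"az": 0.51,"jaw": -1},
  {"tx": -164,"ty": -139,"tz": -29,"ax": 0,"ay": 0,"az": 0.62,"jaw": -1},
  {"tx": -194,"ty": -165,"tz": -29,"ax": 0,"ay": 0,"az": 0.73,"jaw": -1},
])

```text
clock: 0.82
ee_pos: [0.3604, 0.3765, 0.2608]
ee_rot: [-1.663, -2.665, -0.001]
force: [1.2, 0.3, -0.0]
opening: 0.0001
```

```bash
python3 -c "
from h import *
target(.105,(.47,.17,.26))"
```

```text
t [-233.6    7.8    0.7] w [ 0.0004 -0.0005  0.3499] clock 0.8167 pos [0.3604 0.3765 0.2608] F [ 1.17  0.28 -0.03]
```

Request:
send_rows([
  {"tx": -38,"ty": 1,"tz": 0,"ax": 0,"ay": 0,"az": 0.08,"jaw": -1},
  {"tx": -76,"ty": 2,"tz": 0,"ax": 0,"ay": 0,"az": 0.16,"jaw": -1},
  {"tx": -114,"ty": 4,"tz": 0,"ax": 0,"ay": 0,"az": 0.23,"jaw": -1},
  {"tx": -152,"ty": 5,"tz": 0,"ax": 0,"ay": 0,"az": 0.29,"jaw": -1},
  {"tx": -188,"ty": 6,"tz": 0,"ax": 0,"ay": 0,"az": 0.33,"jaw": -1},
  {"tx": -215,"ty": 7,"tz": 0,"ax": 0,"ay": 0,"az": 0.345,"jaw": -1},
  {"tx": -229,"ty": 8,"tz": 0,"ax": 0,"ay": 0,"az": 0.35,"jaw": -1},
  {"tx": -233,"ty": 8,"tz": 0,"ax": 0,"ay": 0,"az": 0.35,"jaw": -1},
])

```text
clock: 1.48
ee_pos: [0.4718, 0.1709, 0.2608]
ee_rot: [2.1, 2.336, 0.001]
force: [-0.1, 0.5, 0.5]
opening: -0.0001
```

```bash
python3 -c "
from h import *
import pickle
target(.105,(.47,.17,.26))
c=camera_info('wrist');f=grab_frame('wrist');pickle.dump(c,open('w1.pkl','wb'))
cv2.imwrite('pics/w1.png',f[:,:,::-1]);print(c['pose'].round(3))"
```

```text
t [-0.7 -1.9  0.8] w [ 0.0008 -0.0001  0.0012] clock 1.4833 pos [0.4718 0.1709 0.2608] F [-0.13  0.47  0.51]
[[ 0.994 -0.101 -0.033  0.463]
 [ 0.106  0.948  0.3    0.248]
 [ 0.001 -0.302  0.953  0.404]
 [ 0.     0.     0.     1.   ]]
```

View pics/w1.png

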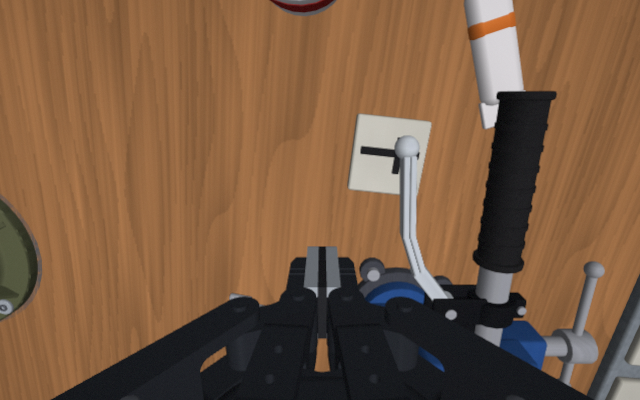

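```bash
python3 -c "
import cv2
a=cv2.imread('pics/w1.png');cv2.imwrite('pics/w1c.png',cv2.resize(a[120:330,280:480],None,fx=2.8,fy=2.8,interpolation=cv2.INTER_CUBIC))"
```

```text
(no output)
```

View pics/w1c.png

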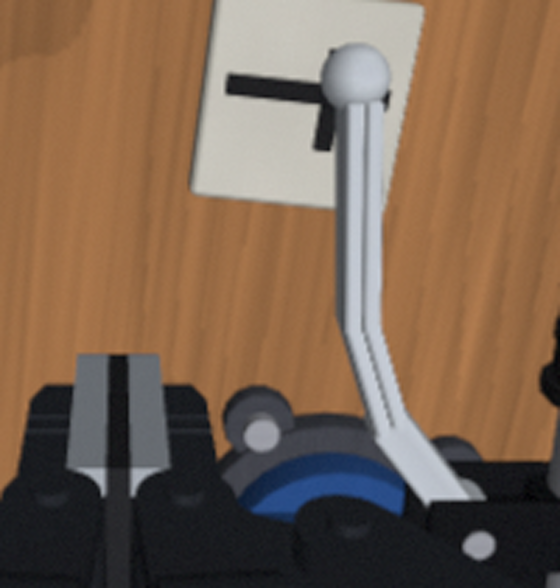

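```bash
python3 -c "
import cv2
a=cv2.imread('pics/w1.png');cv2.imwrite('pics/w1d.png',cv2.resize(a[130:250,375:435],None,fx=5,fy=5,interpolation=cv2.INTER_CUBIC));print(a[197,392:422].sum(1)//3)
print(a[170,392:422].sum(1)//3);print(a[225,392:422].sum(1)//3)"
```

```text
[109 112 110 108 105 107 109 100  85  78  79 106 161 195 199 200 196 158
 142 174 196 199 199 195 151 117 113 109 105 109]
[ 88  34  32  30  33  30  56 118 100  77  77  95 143 186 198 198 197 184
 137 148 190 199 198 197 194 190 190 191 190 180]
[106 108 109 112 111 109 109  99  85  78  76 124 170 197 202 201 195 143
 157 190 197 199 200 178 129 112 116 118 116 115]
```

View pics/w1d.png

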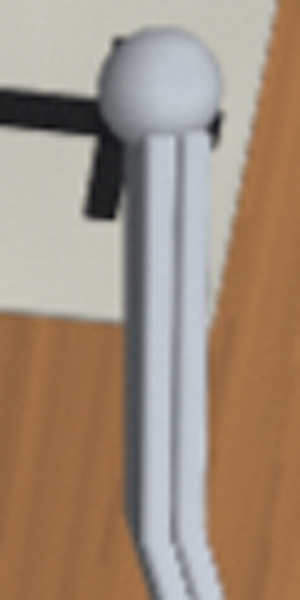

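```bash
python3 -c "
from h import *
import pickle
c=pickle.load(open('w1.pkl','rb'));D=camera_info('side');S=camera_info('scene')
P=[onz(c,(u,v),.1625) for u,v in[(403.9,170),(403.6,197),(403.3,225)]]
print(np.round(P,4));d=P[0]-P[2];print('y heading',np.arctan2(-d[0],d[1]))
Q=onz(c,(403.4,238),.1625);print('bend',Q)
for u in[(416.2,197)]: print('inner top',onz(c,u,.1625))
print('ball z.155',onz(c,(407,147),.155))
print('bottom edge',onz(c,(399.5,197),.1475))
x,e=tri([(c,(407,147)),(S,(397.9,187)),(D,(301.4,147.5))]);print('ball',x,e)
for u,v in[(516,95),(484,262)]: print('grip left edge',onz(c,(u,v),.155))
L=[onz(c,p,.155) for p in[(495,180),(540,180)]];print(L)
fr=[onz(c,(u,250),.2608) for u in(305,322,339)];print('finger tips',np.round(fr,4))
"
```

```text
[[0.529  0.2005 0.1625]
 [0.5324 0.1801 0.1625]
 [0.5362 0.1579 0.1625]]
y heading 0.16926454556430084
bend [0.53826907 0.14716969 0.1625    ]
inner top [0.54181457 0.18112405 0.1625    ]
ball z.155 [0.5301691  0.21632407 0.155     ]
bottom edge [0.53349711 0.17555299 0.1475    ]
ball [0.53030644 0.2178333  0.15518415] [1.4914338470259287, 1.8200041916498806, 0.610663316459773]
grip left edge [0.59975776 0.26055694 0.155     ]
grip left edge [0.61021649 0.12989974 0.155     ]
[array([0.60113966, 0.19870482, 0.155     ]), array([0.63507425, 0.20232661, 0.155     ])]
finger tips [[0.4632 0.1774 0.2608]
 [0.4711 0.1782 0.2608]
 [0.479  0.1791 0.2608]]
```

```bash
python3 -c "
from h import *
import pickle
c=pickle.load(open('w1.pkl','rb'));s=read_state();M=R.from_rotvec(s['ee_rot']).as_matrix();p=s['ee_pos']
for x in(11,0,-11):
  for y in(8,14.5):
    print(x,y,[proj(c,p+M@(np.array([x,y,-d])/1000)).round(0).tolist() for d in(0,5,10,15,20,30,40,50,60)])
print(onz(c,(451,315),.165))
X=np.array([.533,.177,.155]);print(proj(c,X))
"
python3 - <<'E'
import cv2
a=cv2.imread('pics/w1.png');cv2.imwrite('pics/w1e.png',cv2.resize(a[235:400,200:440],None,fx=3.3,fy=3.3,interpolation=cv2.INTER_CUBIC)+0)
E
```

```text
11 8 [[338.0, 240.0], [339.0, 244.0], [339.0, 249.0], [340.0, 254.0], [340.0, 260.0], [342.0, 273.0], [343.0, 287.0], [345.0, 305.0], [348.0, 325.0]]
11 14.5 [[352.0, 240.0], [353.0, 244.0], [354.0, 249.0], [355.0, 254.0], [356.0, 260.0], [359.0, 273.0], [362.0, 287.0], [366.0, 305.0], [370.0, 325.0]]
0 8 [[338.0, 261.0], [338.0, 266.0], [339.0, 272.0], [339.0, 278.0], [340.0, 284.0], [341.0, 298.0], [343.0, 314.0], [345.0, 333.0], [347.0, 356.0]]
0 14.5 [[352.0, 261.0], [352.0, 266.0], [353.0, 272.0], [355.0, 278.0], [356.0, 284.0], [358.0, 298.0], [361.0, 314.0], [364.0, 333.0], [368.0, 356.0]]
-11 8 [[338.0, 281.0], [338.0, 287.0], [338.0, 293.0], [339.0, 300.0], [340.0, 307.0], [341.0, 322.0], [342.0, 339.0], [344.0, 360.0], [346.0, 384.0]]
-11 14.5 [[351.0, 281.0], [352.0, 287.0], [353.0, 293.0], [354.0, 300.0], [355.0, 307.0], [357.0, 322.0], [360.0, 339.0], [363.0, 360.0], [367.0, 384.0]]
[0.58932228 0.08363156 0.165     ]
[401.3330391  198.03503916]
```

View pics/w1e.png

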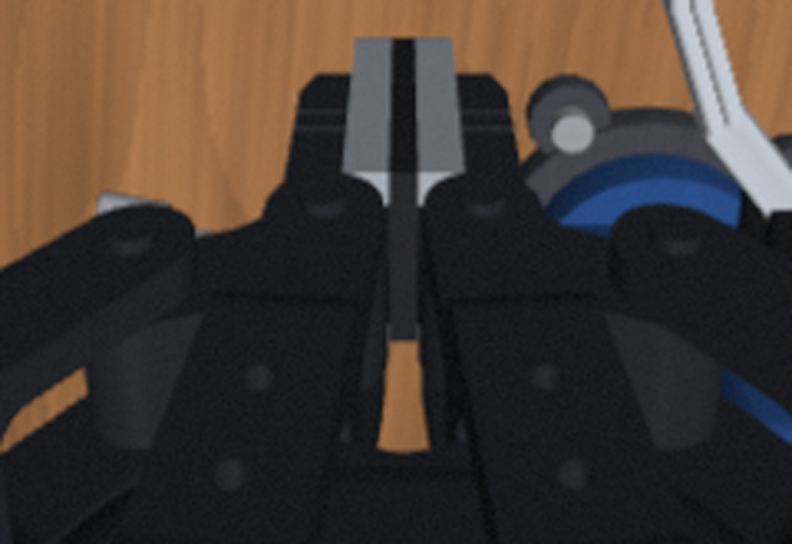

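```bash
python3 -c "
from h import *
target(.169,(.4886,.1694,.128))"
```

```text
t [ -4.9  16.9 132.6] w [ 0.0002 -0.0005 -0.0603] clock 1.5333 pos [0.4712 0.1724 0.2606] F [ 0.3  -0.52  0.58]
```

Request:
send_rows([
  {"tx": -2,"ty": 5,"tz": 10,"ax": 0,"ay": 0,"az": -0.02,"jaw": -1},
  {"tx": -4,"ty": 12,"tz": 30,"ax": 0,"ay": 0,"az": -0.04,"jaw": -1},
  {"tx": -4,"ty": 16,"tz": 55,"ax": 0,"ay": 0,"az": -0.06,"jaw": -1},
  {"tx": -4,"ty": 16,"tz": 80,"ax": 0,"ay": 0,"az": -0.06,"jaw": -1},
  {"tx": -4,"ty": 16,"tz": 104,"ax": 0,"ay": 0,"az": -0.06,"jaw": -1},
  {"tx": -4,"ty": 16,"tz": 122,"ax": 0,"ay": 0,"az": -0.06,"jaw": -1},
  {"tx": -4,"ty": 16,"tz": 131,"ax": 0,"ay": 0,"az": -0.06,"jaw": -1},
  {"tx": -4,"ty": 16,"tz": 133,"ax": 0,"ay": 0,"az": -0.06,"jaw": -1},
])

```text
clock: 2.2
ee_pos: [0.4849, 0.1733, 0.1254]
ee_rot: [-2.017, -2.406, 0.005]
force: [0.1, -0.0, 0.7]
opening: -0.0001
```

```bash
python3 -c "
from h import *
import pickle
target(.169,(.4886,.1694,.128))
c=camera_info('wrist');f=grab_frame('wrist');pickle.dump(c,open('w2.pkl','wb'))
cv2.imwrite('pics/w2.png',f[:,:,::-1]);target(.169,(.4886,.1694,.128))"
```

```text
t [-4.5  2.9 -2.6] w [-0.0038  0.0004  0.0062] clock 2.2 pos [0.4849 0.1733 0.1254] F [ 0.08 -0.04  0.74]
t [-4.2  2.1 -1.6] w [-0.002   0.0001  0.0055] clock 2.25 pos [0.4858 0.1732 0.1264] F [ 0.06  0.29 -0.64]
```

View pics/w2.png

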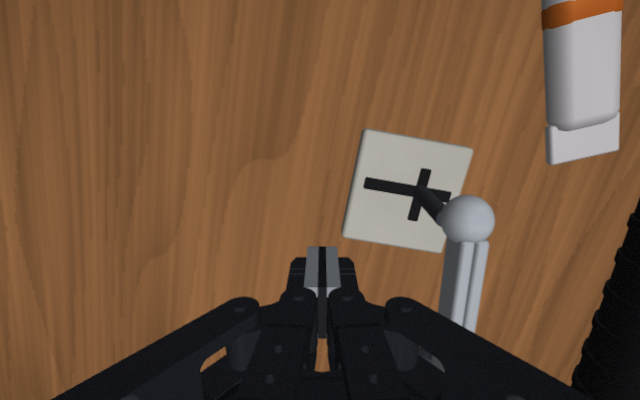

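Request:
send_rows([
  {"tx": -1,"ty": 2,"tz": -1,"ax": 0,"ay": 0,"az": 0,"jaw": -1},
  {"tx": -2,"ty": 6,"tz": -1,"ax": 0,"ay": 0,"az": 0,"jaw": -1},
  {"tx": -3,"ty": 10,"tz": -1,"ax": 0,"ay": 0,"az": 0,"jaw": -1},
  {"tx": -4,"ty": 14,"tz": -1,"ax": 0,"ay": 0,"az": 0,"jaw": -1},
  {"tx": -4,"ty": 17,"tz": -1,"ax": 0,"ay": 0,"az": 0,"jaw": -1},
  {"tx": -4,"ty": 19,"tz": -1,"ax": 0,"ay": 0,"az": 0,"jaw": -1},
  {"tx": -4,"ty": 20,"tz": -1,"ax": 0,"ay": 0,"az": 0,"jaw": -1},
  {"tx": -4,"ty": 20,"tz": -1,"ax": 0,"ay": 0,"az": 0,"jaw": -1},
])

```text
clock: 2.92
ee_pos: [0.5076, 0.1712, 0.1283]
ee_rot: [-2.023, -2.404, 0.0]
force: [-0.5, -0.3, -0.4]
opening: -0.0003
```

```bash
python3 -c "
from h import *
for i in range(2):
  f=grab_frame('wrist')
  target(.169,(.533-.0145*.986,.177-.0145*.168,.128))
cv2.imwrite('pics/w3.png',f[:,:,::-1])
g=grab_frame('side')[:,:,::-1];cv2.imwrite('pics/s3.png',cv2.resize(g[120:280,260:400],None,fx=3.6,fy=3.6,interpolation=cv2.INTER_CUBIC))"
```

```text
t [ 1.4 11.7  0.3] w [-0.0002  0.0001  0.0029] clock 2.9667 pos [0.5074 0.1711 0.1283] F [ 0.5  -0.68  0.26]
t [ 1.4 11.8  0.2] w [-0.0002 -0.      0.003 ] clock 3.0167 pos [0.5073 0.1712 0.1283] F [-0.26 -0.4   0.22]
```

View pics/w3.png

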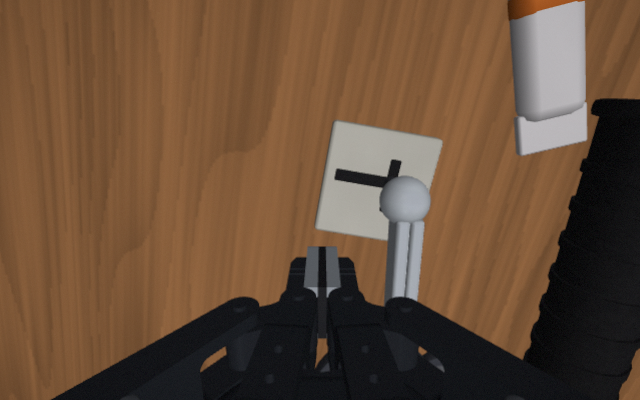

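View pics/s3.png

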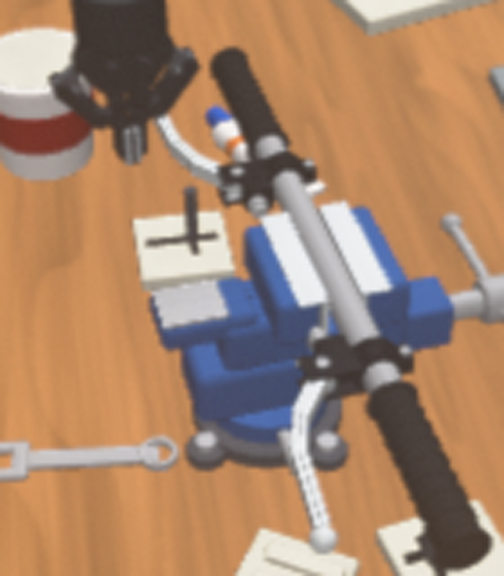

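Request:
send_rows([
  {"tx": 0,"ty": 1,"tz": 0,"ax": 0,"ay": 0,"az": 0,"jaw": -1},
  {"tx": 1,"ty": 2.5,"tz": 0,"ax": 0,"ay": 0,"az": 0,"jaw": -1},
  {"tx": 1,"ty": 4,"tz": 0,"ax": 0,"ay": 0,"az": 0,"jaw": -1},
  {"tx": 1,"ty": 5.5,"tz": 0,"ax": 0,"ay": 0,"az": 0,"jaw": -1},
  {"tx": 1,"ty": 7,"tz": 0,"ax": 0,"ay": 0,"az": 0,"jaw": -1},
  {"tx": 1,"ty": 8,"tz": 0,"ax": 0,"ay": 0,"az": 0,"jaw": -1},
  {"tx": 1,"ty": 8.5,"tz": 0,"ax": 0,"ay": 0,"az": 0,"jaw": -1},
  {"tx": 1,"ty": 9,"tz": 0,"ax": 0,"ay": 0,"az": 0,"jaw": -1},
])

```text
clock: 3.73
ee_pos: [0.5162, 0.1737, 0.1283]
ee_rot: [2.023, 2.404, -0.0]
force: [0.2, -0.3, 1.1]
opening: -0.0001
```

Request:
send_rows([
  {"tx": 0,"ty": 0.5,"tz": 0,"ax": 0,"ay": 0,"az": 0,"jaw": -1},
  {"tx": 0,"ty": 1,"tz": 0,"ax": 0,"ay": 0,"az": 0,"jaw": -1},
  {"tx": 0,"ty": 1.5,"tz": 0,"ax": 0,"ay": 0,"az": 0,"jaw": -1},
  {"tx": 0,"ty": 2,"tz": 0,"ax": 0,"ay": 0,"az": 0,"jaw": -1},
])

```text
clock: 4.07
ee_pos: [0.5181, 0.1741, 0.1284]
ee_rot: [-2.022, -2.404, -0.0]
force: [-0.2, -0.7, -0.5]
opening: -0.0003
```

Request:
send_rows([
  {"tx": 0,"ty": 0.5,"tz": 0,"ax": 0,"ay": 0,"az": 0,"jaw": -1},
  {"tx": 0,"ty": 1,"tz": 0,"ax": 0,"ay": 0,"az": 0,"jaw": -1},
  {"tx": 0,"ty": 1.5,"tz": 0,"ax": 0,"ay": 0,"az": 0,"jaw": -1},
  {"tx": 0,"ty": 2,"tz": 0,"ax": 0,"ay": 0,"az": 0,"jaw": -1},
])

```text
clock: 4.4
ee_pos: [0.5193, 0.1744, 0.1283]
ee_rot: [-2.021, -2.403, 0.002]
force: [-4.2, 0.0, 1.9]
opening: -0.0002
```

```bash
python3 -c "
from h import *
f=grab_frame('wrist')
target(.169,(.533-.0145*.986,.177-.0145*.168,.128))
cv2.imwrite('pics/w4.png',cv2.resize(f[150:350,260:480,::-1],None,fx=2.8,fy=2.8))"
```

```text
t [ 0.2 -0.7  0.3] w [-0.0014 -0.0002  0.0032] clock 4.45 pos [0.5194 0.1745 0.1283] F [-2.84 -0.12  2.47]
```

View pics/w4.png

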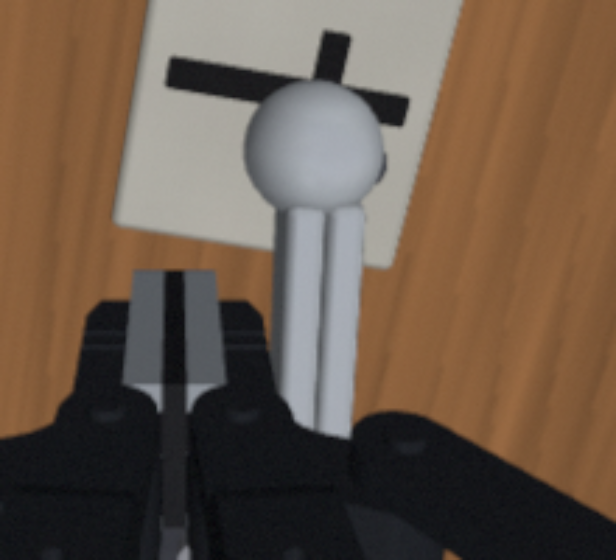

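Request:
send_rows([
  {"tx": 0.4,"ty": 0.8,"tz": 0,"ax": 0,"ay": 0,"az": 0.008,"jaw": -1},
  {"tx": 0.8,"ty": 1.6,"tz": 0,"ax": 0,"ay": 0,"az": 0.016,"jaw": -1},
  {"tx": 1.2,"ty": 2.4,"tz": 0,"ax": 0,"ay": 0,"az": 0.024,"jaw": -1},
  {"tx": 1.6,"ty": 3.2,"tz": 0,"ax": 0,"ay": 0,"az": 0.032,"jaw": -1},
  {"tx": 2.0,"ty": 4.0,"tz": 0,"ax": 0,"ay": 0,"az": 0.04,"jaw": -1},
  {"tx": 2.4,"ty": 4.9,"tz": 0,"ax": 0,"ay": 0,"az": 0.048,"jaw": -1},
  {"tx": 2.8,"ty": 5.7,"tz": 0,"ax": 0,"ay": 0,"az": 0.056,"jaw": -1},
  {"tx": 3.2,"ty": 6.5,"tz": 0,"ax": 0,"ay": 0,"az": 0.064,"jaw": -1},
])

```text
clock: 5.12
ee_pos: [0.5258, 0.1788, 0.1283]
ee_rot: [-2.099, -2.337, 0.0]
force: [-4.0, 0.3, 2.9]
opening: 0.0
```

```bash
python3 -c "
from h import *
target(.169-.064,(.525,.178,.128))"
```

```text
t [-0.8 -0.8  0.3] w [-0.0004 -0.0001  0.0023] clock 5.1167 pos [0.5258 0.1788 0.1283] F [-4.02  0.35  2.85]
```

Request:
send_rows([
  {"tx": 0.4,"ty": 0.8,"tz": 0,"ax": 0,"ay": 0,"az": 0.008,"jaw": -1},
  {"tx": 0.8,"ty": 1.6,"tz": 0,"ax": 0,"ay": 0,"az": 0.016,"jaw": -1},
  {"tx": 1.2,"ty": 2.4,"tz": 0,"ax": 0,"ay": 0,"az": 0.024,"jaw": -1},
  {"tx": 1.6,"ty": 3.2,"tz": 0,"ax": 0,"ay": 0,"az": 0.032,"jaw": -1},
  {"tx": 2.0,"ty": 4.0,"tz": 0,"ax": 0,"ay": 0,"az": 0.04,"jaw": -1},
  {"tx": 2.4,"ty": 4.9,"tz": 0,"ax": 0,"ay": 0,"az": 0.048,"jaw": -1},
  {"tx": 2.8,"ty": 5.7,"tz": 0,"ax": 0,"ay": 0,"az": 0.056,"jaw": -1},
  {"tx": 3.2,"ty": 6.5,"tz": 0,"ax": 0,"ay": 0,"az": 0.064,"jaw": -1},
])

```text
clock: 5.78
ee_pos: [0.5318, 0.1826, 0.1283]
ee_rot: [-2.173, -2.269, 0.001]
force: [-5.1, 0.4, 3.2]
opening: 0.0004
```

Request:
send_rows([
  {"tx": 0.4,"ty": 0.8,"tz": 0,"ax": 0,"ay": 0,"az": 0.008,"jaw": -1},
  {"tx": 0.8,"ty": 1.6,"tz": 0,"ax": 0,"ay": 0,"az": 0.016,"jaw": -1},
  {"tx": 1.2,"ty": 2.4,"tz": 0,"ax": 0,"ay": 0,"az": 0.024,"jaw": -1},
  {"tx": 1.6,"ty": 3.2,"tz": 0,"ax": 0,"ay": 0,"az": 0.032,"jaw": -1},
  {"tx": 2.0,"ty": 4.0,"tz": 0,"ax": 0,"ay": 0,"az": 0.04,"jaw": -1},
  {"tx": 2.4,"ty": 4.9,"tz": 0,"ax": 0,"ay": 0,"az": 0.048,"jaw": -1},
  {"tx": 2.8,"ty": 5.7,"tz": 0,"ax": 0,"ay": 0,"az": 0.056,"jaw": -1},
  {"tx": 3.2,"ty": 6.5,"tz": 0,"ax": 0,"ay": 0,"az": 0.064,"jaw": -1},
])

```text
clock: 6.45
ee_pos: [0.538, 0.1859, 0.1283]
ee_rot: [-2.244, -2.198, 0.002]
force: [-5.1, -0.0, 2.9]
opening: -0.0
```

```bash
python3 -c "
from h import *
target(.169-.192,(.525,.178,.128))"
```

```text
t [ -8.2 -12.8   0.3] w [-0.001   0.0004  0.0022] clock 6.45 pos [0.538  0.1859 0.1283] F [-5.11 -0.02  2.92]
```

Request:
send_rows([
  {"tx": 0.4,"ty": 0.8,"tz": 0,"ax": 0,"ay": 0,"az": 0.008,"jaw": -1},
  {"tx": 0.8,"ty": 1.6,"tz": 0,"ax": 0,"ay": 0,"az": 0.016,"jaw": -1},
  {"tx": 1.2,"ty": 2.4,"tz": 0,"ax": 0,"ay": 0,"az": 0.024,"jaw": -1},
  {"tx": 1.6,"ty": 3.2,"tz": 0,"ax": 0,"ay": 0,"az": 0.032,"jaw": -1},
  {"tx": 2.0,"ty": 4.0,"tz": 0,"ax": 0,"ay": 0,"az": 0.04,"jaw": -1},
  {"tx": 2.4,"ty": 4.9,"tz": 0,"ax": 0,"ay": 0,"az": 0.048,"jaw": -1},
  {"tx": 2.8,"ty": 5.7,"tz": 0,"ax": 0,"ay": 0,"az": 0.056,"jaw": -1},
])

```text
clock: 7.03
ee_pos: [0.5435, 0.1885, 0.1283]
ee_rot: [-2.305, -2.134, 0.002]
force: [-5.9, 0.6, 3.8]
opening: -0.0002
```

Request:
send_rows([
  {"tx": 0.2,"ty": 0.4,"tz": 0,"ax": 0,"ay": 0,"az": 0.004,"jaw": -1},
  {"tx": 0.4,"ty": 0.8,"tz": 0,"ax": 0,"ay": 0,"az": 0.008,"jaw": -1},
  {"tx": 0.6,"ty": 1.2,"tz": 0,"ax": 0,"ay": 0,"az": 0.012,"jaw": -1},
])

```text
clock: 7.28
ee_pos: [0.5447, 0.189, 0.1282]
ee_rot: [-2.317, -2.12, 0.003]
force: [-6.6, -1.1, 4.3]
opening: 0.0004
```

Request:
send_rows([
  {"tx": 0.2,"ty": 0.4,"tz": 0,"ax": 0,"ay": 0,"az": 0.004,"jaw": -1},
  {"tx": 0.4,"ty": 0.8,"tz": 0,"ax": 0,"ay": 0,"az": 0.008,"jaw": -1},
])

```text
clock: 7.45
ee_pos: [0.5455, 0.1893, 0.1283]
ee_rot: [-2.326, -2.111, 0.003]
force: [-6.9, -1.0, 3.9]
opening: -0.0003
```

Request:
send_rows([
  {"tx": 0.2,"ty": 0.4,"tz": 0,"ax": 0,"ay": 0,"az": 0.004,"jaw": -1},
  {"tx": 0.4,"ty": 0.8,"tz": 0,"ax": 0,"ay": 0,"az": 0.008,"jaw": -1},
])

```text
clock: 7.62
ee_pos: [0.5462, 0.1896, 0.1282]
ee_rot: [-2.334, -2.102, 0.003]
force: [-8.3, -0.3, 5.8]
opening: 0.0002
```

Request:
send_rows([
  {"tx": 0.1,"ty": 0.4,"tz": 0,"ax": 0,"ay": 0,"az": 0.002,"jaw": -1},
  {"tx": 0.1,"ty": 0.4,"tz": 0,"ax": 0,"ay": 0,"az": 0.002,"jaw": -1},
])

```text
clock: 7.78
ee_pos: [0.5462, 0.1896, 0.1282]
ee_rot: [-2.335, -2.099, 0.004]
force: [-8.3, -0.4, 5.3]
opening: 0.0
```

```bash
python3 -c "
from h import *
f=grab_frame('wrist')
target(.169-.28,(.5462,.1896,.128))
cv2.imwrite('pics/w5.png',f[:,:,::-1])
g=grab_frame('side')[:,:,::-1];cv2.imwrite('pics/s5.png',cv2.resize(g[120:280,260:400],None,fx=3.6,fy=3.6,interpolation=cv2.INTER_CUBIC))"
```

```text
t [0.  0.  0.2] w [-0.0029  0.0011  0.0046] clock 7.8333 pos [0.5462 0.1896 0.1282] F [-8.28 -0.29  5.82]
```

View pics/w5.png

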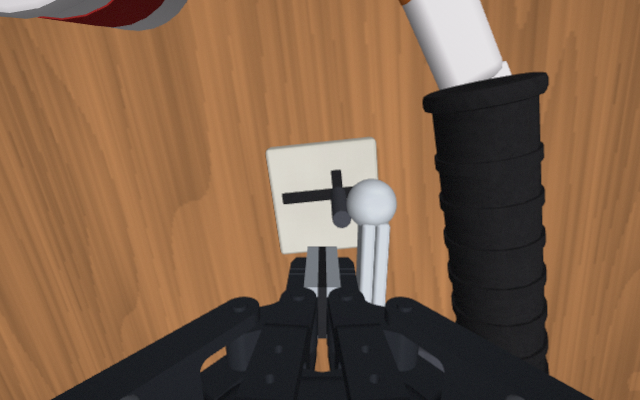

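View pics/s5.png

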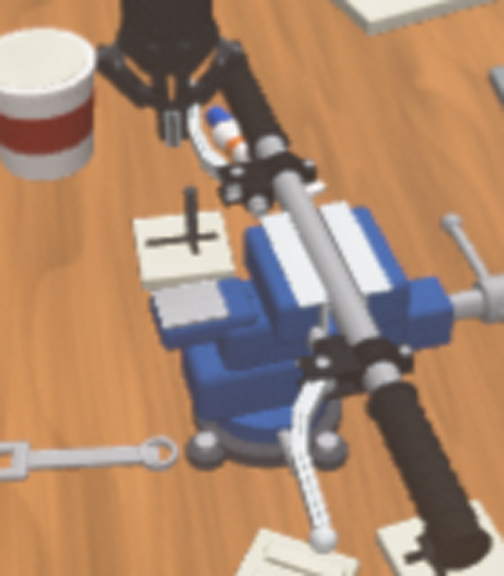

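Request:
send_rows([
  {"tx": 0,"ty": 0.3,"tz": 0,"ax": 0,"ay": 0,"az": 0,"jaw": -1},
  {"tx": 0,"ty": 0.6,"tz": 0,"ax": 0,"ay": 0,"az": 0,"jaw": -1},
])

```text
clock: 8.05
ee_pos: [0.5463, 0.1896, 0.1282]
ee_rot: [-2.335, -2.099, 0.005]
force: [-10.1, -1.2, 6.6]
opening: 0.0004
```

```bash
python3 -c "
from h import *
target(.169-.28,(.5462,.1896,.128))"
```

```text
t [-0.  -0.1  0.2] w [-0.004   0.0011  0.0047] clock 8.05 pos [0.5463 0.1896 0.1282] F [-10.08  -1.16   6.62]
```

Request:
send_rows([
  {"tx": 0,"ty": 0,"tz": 0,"ax": 0,"ay": 0,"az": 0,"jaw": -1},
  {"tx": 0,"ty": 0,"tz": 0,"ax": 0,"ay": 0,"az": 0,"jaw": -1},
  {"tx": 0,"ty": 0,"tz": 0,"ax": 0,"ay": 0,"az": 0,"jaw": -1},
  {"tx": 0,"ty": 0,"tz": 0,"ax": 0,"ay": 0,"az": 0,"jaw": -1},
  {"tx": 0,"ty": 0,"tz": 0,"ax": 0,"ay": 0,"az": 0,"jaw": -1},
  {"tx": 0,"ty": 0,"tz": 0,"ax": 0,"ay": 0,"az": 0,"jaw": -1},
  {"tx": 0,"ty": 0,"tz": 0,"ax": 0,"ay": 0,"az": 0,"jaw": -1},
  {"tx": 0,"ty": 0,"tz": 0,"ax": 0,"ay": 0,"az": 0,"jaw": -1},
])

```text
clock: 8.72
ee_pos: [0.5462, 0.1896, 0.1282]
ee_rot: [-2.335, -2.099, 0.006]
force: [-10.3, -0.8, 7.1]
opening: 0.0
```

Request:
send_rows([
  {"tx": 0,"ty": 0,"tz": 0,"ax": 0,"ay": 0,"az": 0,"jaw": -1},
  {"tx": 0,"ty": 0,"tz": 0,"ax": 0,"ay": 0,"az": 0,"jaw": -1},
  {"tx": 0,"ty": 0,"tz": 0,"ax": 0,"ay": 0,"az": 0,"jaw": -1},
  {"tx": 0,"ty": 0,"tz": 0,"ax": 0,"ay": 0,"az": 0,"jaw": -1},
  {"tx": 0,"ty": 0,"tz": 0,"ax": 0,"ay": 0,"az": 0,"jaw": -1},
  {"tx": 0,"ty": 0,"tz": 0,"ax": 0,"ay": 0,"az": 0,"jaw": -1},
  {"tx": 0,"ty": 0,"tz": 0,"ax": 0,"ay": 0,"az": 0,"jaw": -1},
  {"tx": 0,"ty": 0,"tz": 0,"ax": 0,"ay": 0,"az": 0,"jaw": -1},
])

```text
clock: 9.38
ee_pos: [0.5462, 0.1896, 0.1282]
ee_rot: [-2.335, -2.099, 0.006]
force: [-10.7, -1.3, 5.7]
opening: -0.0002
```

Request:
send_rows([
  {"tx": -0.1,"ty": -0.4,"tz": 0,"ax": 0,"ay": 0,"az": -0.003,"jaw": -1},
  {"tx": -0.3,"ty": -1.0,"tz": 0,"ax": 0,"ay": 0,"az": -0.008,"jaw": -1},
  {"tx": -0.8,"ty": -1.7,"tz": 0,"ax": 0,"ay": 0,"az": -0.016,"jaw": -1},
  {"tx": -1.3,"ty": -2.4,"tz": 0,"ax": 0,"ay": 0,"az": -0.024,"jaw": -1},
  {"tx": -1.7,"ty": -3.2,"tz": 0,"ax": 0,"ay": 0,"az": -0.032,"jaw": -1},
  {"tx": -2.2,"ty": -4.0,"tz": 0,"ax": 0,"ay": 0,"az": -0.04,"jaw": -1},
  {"tx": -2.6,"ty": -4.7,"tz": 0,"ax": 0,"ay": 0,"az": -0.048,"jaw": -1},
  {"tx": -3.1,"ty": -5.5,"tz": 0,"ax": 0,"ay": 0,"az": -0.056,"jaw": -1},
])

```text
clock: 10.05
ee_pos: [0.5415, 0.1874, 0.1283]
ee_rot: [-2.275, -2.165, 0.002]
force: [-6.4, -0.0, 3.0]
opening: 0.0
```

Request:
send_rows([
  {"tx": -0.4,"ty": -0.8,"tz": 0,"ax": 0,"ay": 0,"az": -0.008,"jaw": -1},
  {"tx": -0.9,"ty": -1.6,"tz": 0,"ax": 0,"ay": 0,"az": -0.016,"jaw": -1},
  {"tx": -1.3,"ty": -2.4,"tz": 0,"ax": 0,"ay": 0,"az": -0.024,"jaw": -1},
  {"tx": -1.7,"ty": -3.2,"tz": 0,"ax": 0,"ay": 0,"az": -0.032,"jaw": -1},
  {"tx": -2.2,"ty": -4.0,"tz": 0,"ax": 0,"ay": 0,"az": -0.04,"jaw": -1},
  {"tx": -2.6,"ty": -4.7,"tz": 0,"ax": 0,"ay": 0,"az": -0.048,"jaw": -1},
  {"tx": -3.1,"ty": -5.5,"tz": 0,"ax": 0,"ay": 0,"az": -0.056,"jaw": -1},
  {"tx": -3.6,"ty": -6.3,"tz": 0,"ax": 0,"ay": 0,"az": -0.064,"jaw": -1},
])

```text
clock: 10.72
ee_pos: [0.5352, 0.1844, 0.1283]
ee_rot: [-2.205, -2.237, 0.001]
force: [-5.9, 0.4, 2.1]
opening: 0.0001
```

Request:
send_rows([
  {"tx": -0.4,"ty": -0.8,"tz": 0,"ax": 0,"ay": 0,"az": -0.008,"jaw": -1},
  {"tx": -0.9,"ty": -1.6,"tz": 0,"ax": 0,"ay": 0,"az": -0.016,"jaw": -1},
  {"tx": -1.3,"ty": -2.4,"tz": 0,"ax": 0,"ay": 0,"az": -0.024,"jaw": -1},
  {"tx": -1.7,"ty": -3.2,"tz": 0,"ax": 0,"ay": 0,"az": -0.032,"jaw": -1},
  {"tx": -2.2,"ty": -4.0,"tz": 0,"ax": 0,"ay": 0,"az": -0.04,"jaw": -1},
  {"tx": -2.6,"ty": -4.7,"tz": 0,"ax": 0,"ay": 0,"az": -0.048,"jaw": -1},
  {"tx": -3.1,"ty": -5.5,"tz": 0,"ax": 0,"ay": 0,"az": -0.056,"jaw": -1},
  {"tx": -3.6,"ty": -6.3,"tz": 0,"ax": 0,"ay": 0,"az": -0.064,"jaw": -1},
])

```text
clock: 11.38
ee_pos: [0.5291, 0.1809, 0.1283]
ee_rot: [-2.132, -2.306, 0.0]
force: [-5.4, 1.1, 3.5]
opening: 0.0001
```

```bash
python3 -c "
from h import *
target(.169,(.533-.0145*.986,.177-.0145*.168,.128))"
```

```text
t [ -5.5 -10.9   0.3] w [-0.0006 -0.0006 -0.0906] clock 11.3833 pos [0.5291 0.1809 0.1283] F [-5.36  1.12  3.53]
```

Request:
send_rows([
  {"tx": -0.4,"ty": -0.8,"tz": 0,"ax": 0,"ay": 0,"az": -0.008,"jaw": -1},
  {"tx": -0.9,"ty": -1.6,"tz": 0,"ax": 0,"ay": 0,"az": -0.016,"jaw": -1},
  {"tx": -1.3,"ty": -2.4,"tz": 0,"ax": 0,"ay": 0,"az": -0.024,"jaw": -1},
  {"tx": -1.7,"ty": -3.2,"tz": 0,"ax": 0,"ay": 0,"az": -0.032,"jaw": -1},
  {"tx": -2.2,"ty": -4.0,"tz": 0,"ax": 0,"ay": 0,"az": -0.04,"jaw": -1},
  {"tx": -2.6,"ty": -4.7,"tz": 0,"ax": 0,"ay": 0,"az": -0.048,"jaw": -1},
  {"tx": -3.1,"ty": -5.5,"tz": 0,"ax": 0,"ay": 0,"az": -0.056,"jaw": -1},
  {"tx": -3.6,"ty": -6.3,"tz": 0,"ax": 0,"ay": 0,"az": -0.064,"jaw": -1},
])

```text
clock: 12.05
ee_pos: [0.5232, 0.177, 0.1283]
ee_rot: [-2.057, -2.373, -0.001]
force: [-4.4, 2.5, 2.2]
opening: 0.0002
```

Request:
send_rows([
  {"tx": -0.3,"ty": -0.6,"tz": 0,"ax": 0,"ay": 0,"az": -0.006,"jaw": -1},
  {"tx": -0.6,"ty": -1.1,"tz": 0,"ax": 0,"ay": 0,"az": -0.012,"jaw": -1},
  {"tx": -0.9,"ty": -1.6,"tz": 0,"ax": 0,"ay": 0,"az": -0.017,"jaw": -1},
  {"tx": -1.1,"ty": -2.1,"tz": 0,"ax": 0,"ay": 0,"az": -0.022,"jaw": -1},
  {"tx": -1.3,"ty": -2.6,"tz": 0,"ax": 0,"ay": 0,"az": -0.027,"jaw": -1},
  {"tx": -1.5,"ty": -3.1,"tz": 0,"ax": 0,"ay": 0,"az": -0.032,"jaw": -1},
  {"tx": -1.7,"ty": -3.6,"tz": 0,"ax": 0,"ay": 0,"az": -0.034,"jaw": -1},
  {"tx": -1.7,"ty": -4.1,"tz": 0,"ax": 0,"ay": 0,"az": -0.034,"jaw": -1},
])

```text
clock: 12.72
ee_pos: [0.5196, 0.1745, 0.1283]
ee_rot: [-2.017, -2.408, -0.001]
force: [-4.8, 1.5, 1.4]
opening: -0.0004
```

Request:
send_rows([
  {"tx": 0,"ty": -0.5,"tz": 0,"ax": 0,"ay": 0,"az": 0,"jaw": -1},
  {"tx": 0,"ty": -1,"tz": 0,"ax": 0,"ay": 0,"az": 0,"jaw": -1},
  {"tx": 0,"ty": -1.5,"tz": 0,"ax": 0,"ay": 0,"az": 0,"jaw": -1},
  {"tx": 0,"ty": -2,"tz": 0,"ax": 0,"ay": 0,"az": 0,"jaw": -1},
  {"tx": 0,"ty": -2.5,"tz": 0,"ax": 0,"ay": 0,"az": 0,"jaw": -1},
  {"tx": 0,"ty": -3,"tz": 0,"ax": 0,"ay": 0,"az": 0,"jaw": -1},
  {"tx": 0,"ty": -3.5,"tz": 0,"ax": 0,"ay": 0,"az": 0,"jaw": -1},
  {"tx": 0,"ty": -4,"tz": 0,"ax": 0,"ay": 0,"az": 0,"jaw": -1},
])

```text
clock: 13.38
ee_pos: [0.516, 0.1731, 0.1284]
ee_rot: [2.018, 2.407, 0.001]
force: [-0.4, 0.1, 1.1]
opening: -0.0001
```

```bash
python3 -c "
from h import *
target(.169,(.533-.0145*.986,.177-.0145*.168,.128))"
```

```text
t [0.9 2.9 0.4] w [0.0007 0.0001 0.0067] clock 13.3833 pos [0.516  0.1731 0.1284] F [-0.39  0.1   1.09]
```

Request:
send_rows([
  {"tx": 0,"ty": -4,"tz": 0,"ax": 0,"ay": 0,"az": 0,"jaw": -1},
  {"tx": 0,"ty": -10,"tz": 0,"ax": 0,"ay": 0,"az": 0,"jaw": -1},
  {"tx": 0,"ty": -18,"tz": -3,"ax": 0,"ay": 0,"az": 0,"jaw": -1},
  {"tx": 0,"ty": -25,"tz": -15,"ax": 0,"ay": 0,"az": 0,"jaw": -1},
  {"tx": 0,"ty": -28,"tz": -40,"ax": 0,"ay": 0,"az": 0,"jaw": -1},
  {"tx": 0,"ty": -28,"tz": -75,"ax": 0,"ay": 0,"az": 0,"jaw": -1},
  {"tx": 0,"ty": -28,"tz": -108,"ax": 0,"ay": 0,"az": 0,"jaw": -1},
  {"tx": 0,"ty": -28,"tz": -130,"ax": 0,"ay": 0,"az": 0,"jaw": -1},
])

```text
clock: 14.05
ee_pos: [0.4883, 0.1685, 0.262]
ee_rot: [2.017, 2.407, 0.006]
force: [0.7, -0.1, -0.4]
opening: -0.0001
```

```bash
python3 -c "
from h import *
f=grab_frame('wrist');cv2.imwrite('pics/w6.png',f[:,:,::-1])
target(.041,(.52,-.235,.26))"
```

```text
t [-403.2  -41.5    4. ] w [ 0.0094 -0.0042  0.135 ] clock 14.1 pos [0.4901 0.1693 0.2658] F [1.51 1.16 2.4 ]
```

View pics/w6.png

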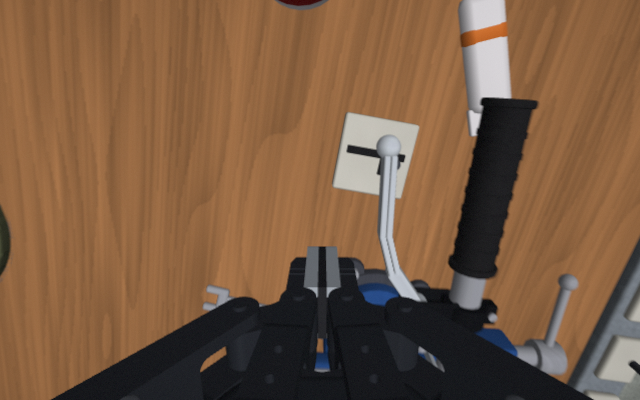

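Request:
send_rows([
  {"tx": -8,"ty": -1,"tz": 0,"ax": 0,"ay": 0,"az": 0,"jaw": -1},
  {"tx": -28,"ty": -3,"tz": 0,"ax": 0,"ay": 0,"az": 0.01,"jaw": -1},
  {"tx": -58,"ty": -6,"tz": 0,"ax": 0,"ay": 0,"az": 0.03,"jaw": -1},
  {"tx": -92,"ty": -9,"tz": 0,"ax": 0,"ay": 0,"az": 0.05,"jaw": -1},
  {"tx": -128,"ty": -13,"tz": 0,"ax": 0,"ay": 0,"az": 0.07,"jaw": -1},
  {"tx": -164,"ty": -17,"tz": 0,"ax": 0,"ay": 0,"az": 0.09,"jaw": -1},
  {"tx": -200,"ty": -21,"tz": 0,"ax": 0,"ay": 0,"az": 0.11,"jaw": -1},
  {"tx": -236,"ty": -24,"tz": 0,"ax": 0,"ay": 0,"az": 0.128,"jaw": -1},
])

```text
clock: 14.77
ee_pos: [0.5036, -0.072, 0.2567]
ee_rot: [-2.17, -2.269, 0.003]
force: [1.5, 0.5, -0.5]
opening: 0.0
```

```bash
python3 -c "
from h import *
target(.041,(.52,-.235,.26))"
```

```text
t [-163.6    9.1   -3.4] w [-0.003  -0.0001  0.0037] clock 14.7667 pos [ 0.5036 -0.072   0.2567] F [ 1.54  0.53 -0.47]
```

Request:
send_rows([
  {"tx": -34,"ty": 2,"tz": -1,"ax": 0,"ay": 0,"az": 0,"jaw": -1},
  {"tx": -68,"ty": 4,"tz": -2,"ax": 0,"ay": 0,"az": 0,"jaw": -1},
  {"tx": -100,"ty": 6,"tz": -2,"ax": 0,"ay": 0,"az": 0,"jaw": -1},
  {"tx": -128,"ty": 8,"tz": -2,"ax": 0,"ay": 0,"az": 0,"jaw": -1},
  {"tx": -148,"ty": 9,"tz": -2,"ax": 0,"ay": 0,"az": 0,"jaw": -1},
  {"tx": -158,"ty": 9,"tz": -2,"ax": 0,"ay": 0,"az": 0,"jaw": -1},
  {"tx": -160,"ty": 9,"tz": -2,"ax": 0,"ay": 0,"az": 0,"jaw": -1},
  {"tx": -160,"ty": 9,"tz": -2,"ax": 0,"ay": 0,"az": 0,"jaw": -1},
])

```text
clock: 15.43
ee_pos: [0.5213, -0.228, 0.2593]
ee_rot: [-2.168, -2.27, 0.001]
force: [0.7, 0.8, 0.1]
opening: 0.0
```

```bash
python3 -c "
from h import *
import pickle
f=grab_frame('wrist')
target(.041,(.52,-.235,.26))
c=camera_info('wrist');f=grab_frame('wrist');pickle.dump(c,open('w7.pkl','wb'))
cv2.imwrite('pics/w7.png',f[:,:,::-1]);target(.041,(.52,-.235,.26))"
```

```text
t [-8.2 -2.3 -0.5] w [-0.0014 -0.0014  0.0071] clock 15.4833 pos [ 0.5219 -0.2267  0.2595] F [ 0.18  0.75 -0.09]
t [-8.9 -2.8 -0.3] w [-0.0008 -0.0015  0.0086] clock 15.5333 pos [ 0.5223 -0.226   0.2597] F [-0.56  1.1   0.65]
```

View pics/w7.png

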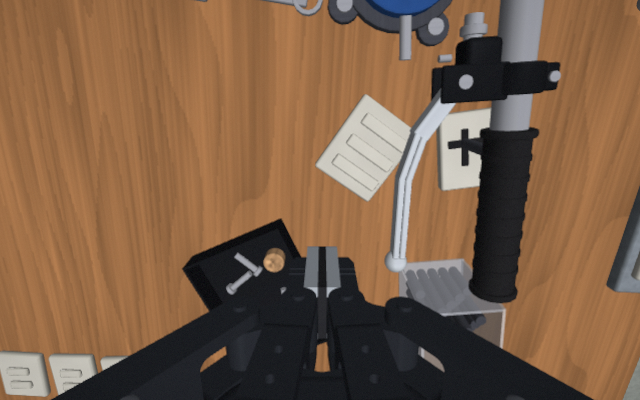

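```bash
python3 -c "
import cv2
a=cv2.imread('pics/w7.png');cv2.imwrite('pics/w7d.png',cv2.resize(a[160:280,370:440],None,fx=5,fy=5,interpolation=cv2.INTER_CUBIC))
for r in(195,215,235): print(r,a[r,390:420].sum(1)//3)"
```

```text
195 [125 124 121 106  87  83  84 115 162 202 211 211 210 185 155 175 206 211
 212 211 159 120 117 115 114 114 116 113 112 111]
215 [122 118  97  82  83  82 142 185 205 211 211 206 137 154 197 210 211 210
 190 143 116 114 115 116 117 113 115 115 115 119]
235 [112  92  83  83 108 162 200 209 210 208 153 150 185 204 210 211 206 154
 118 117 118 119 118 121 122 123 118 116 119 121]
```

View pics/w7d.png

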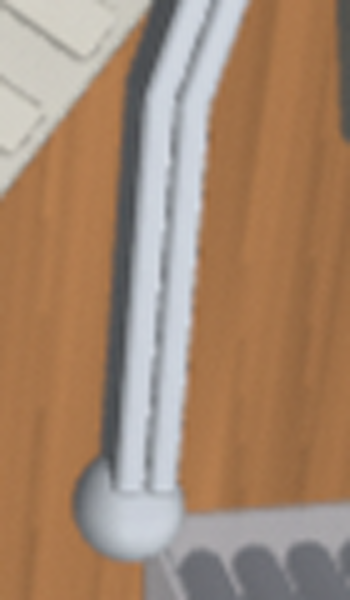

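```bash
python3 -c "
from h import *
import pickle
c=pickle.load(open('w7.pkl','rb'));D=camera_info('side');S=camera_info('scene')
P=[onz(c,(u,v),.1625) for u,v in[(397.7,195),(396.1,215),(394.7,235)]]
print(np.round(P,4));d=P[0]-P[2];print('y heading',np.arctan2(-d[0],d[1]))
B=onz(c,(399.3,179),.1625);print('bend',B)
h=np.arctan2(-d[0],d[1]);x=np.array([np.cos(h),np.sin(h),0]);y=np.array([-np.sin(h),np.cos(h),0])
O=B-.030*y;O[2]=.155;print('origin',O,'x',x,'pivot pred',O+.038*x+.1*y,'pivot seen',onz(c,(466,82),.165))
print('line err',[float((p-O)@x*1000) for p in P])
print('ball',onz(c,(395.6,261.4),.155),tri([(c,(395.6,261.4)),(S,(229.4,187.9)),(D,(350,269.7))]),(onz(c,(395.6,261.4),.155)-O)@y)
print('top edge/bottom edge',onz(c,(393,215),.1475))
p=O-.045*x;p[2]=.128;target(h,p)"
```

```text
[[ 0.5778 -0.2191  0.1625]
 [ 0.5784 -0.2349  0.1625]
 [ 0.5792 -0.2513  0.1625]]
y heading 0.044279891692089644
bend [ 0.57752589 -0.20689922  0.1625    ]
origin [ 0.57885385 -0.23686982  0.155     ] x [0.99901981 0.04426542 0.        ] pivot pred [ 0.61239006 -0.13528575  0.155     ] pivot seen [ 0.61334055 -0.13811649  0.165     ]
line err [-0.29156629648398963, -0.36677647979939837, -0.2915662964839897]
ball [ 0.58448299 -0.27772043  0.155     ] (array([ 0.58430231, -0.27657727,  0.15580494]), [0.6536460617788766, 1.940700027111034, 1.6309408386036752]) -0.04105974603536324
top edge/bottom edge [ 0.57967039 -0.24038696  0.1475    ]
t [-13.7  11.  131.7] w [-0.0008 -0.0015  0.0054] clock 15.5333 pos [ 0.5223 -0.226   0.2597] F [-0.56  1.1   0.65]
```

Request:
send_rows([
  {"tx": -3,"ty": 3,"tz": 10,"ax": 0,"ay": 0,"az": 0,"jaw": -1},
  {"tx": -7,"ty": 7,"tz": 30,"ax": 0,"ay": 0,"az": 0,"jaw": -1},
  {"tx": -9,"ty": 10,"tz": 55,"ax": 0,"ay": 0,"az": 0,"jaw": -1},
  {"tx": -10,"ty": 11,"tz": 80,"ax": 0,"ay": 0,"az": 0,"jaw": -1},
  {"tx": -10,"ty": 11,"tz": 104,"ax": 0,"ay": 0,"az": 0,"jaw": -1},
  {"tx": -10,"ty": 11,"tz": 122,"ax": 0,"ay": 0,"az": 0,"jaw": -1},
  {"tx": -10,"ty": 11,"tz": 130,"ax": 0,"ay": 0,"az": 0,"jaw": -1},
  {"tx": -10,"ty": 11,"tz": 132,"ax": 0,"ay": 0,"az": 0,"jaw": -1},
])

```text
clock: 16.2
ee_pos: [0.5331, -0.2354, 0.1261]
ee_rot: [-2.163, -2.273, 0.002]
force: [-1.4, -0.0, 0.3]
opening: 0.0002
```

Request:
send_rows([
  {"tx": 0,"ty": 0,"tz": 0,"ax": 0,"ay": 0,"az": 0,"jaw": -1},
  {"tx": 0,"ty": 0,"tz": 0,"ax": 0,"ay": 0,"az": 0,"jaw": -1},
  {"tx": 0,"ty": 0,"tz": 0,"ax": 0,"ay": 0,"az": 0,"jaw": -1},
])

```text
clock: 16.45
ee_pos: [0.535, -0.2372, 0.1297]
ee_rot: [2.166, 2.273, 0.002]
force: [-0.3, -0.0, 0.2]
opening: 0.0001
```

```bash
python3 -c "
from h import *
target(.044,(.5788-.0145,-.237-.0145*.044,.128))
f=grab_frame('wrist')
cv2.imwrite('pics/w8.png',f[:,:,::-1]);target(.044,(.5788-.0145,-.237-.0145*.044,.128))"
```

```text
t [-1.8 29.2  1.8] w [0.0025 0.0006 0.0043] clock 16.45 pos [ 0.535  -0.2372  0.1297] F [-0.27 -0.03  0.21]
t [-1.9 29.3  1.7] w [0.0024 0.0005 0.0042] clock 16.5 pos [ 0.5349 -0.2372  0.1297] F [ 0.4   0.83 -1.23]
```

View pics/w8.png

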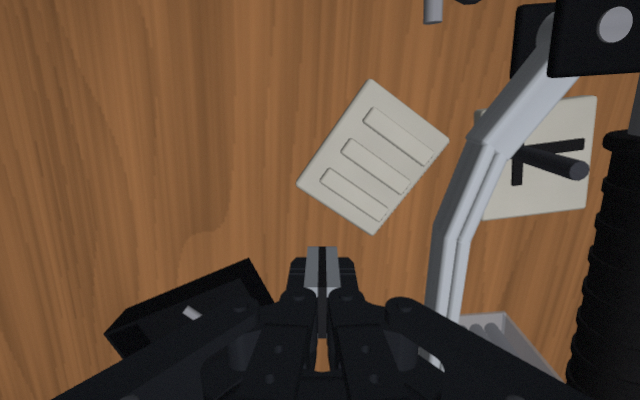

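Request:
send_rows([
  {"tx": 0,"ty": 2,"tz": 1,"ax": 0,"ay": 0,"az": 0,"jaw": -1},
  {"tx": -1,"ty": 6,"tz": 1,"ax": 0,"ay": 0,"az": 0.004,"jaw": -1},
  {"tx": -2,"ty": 10,"tz": 1,"ax": 0,"ay": 0,"az": 0.004,"jaw": -1},
  {"tx": -2,"ty": 14,"tz": 1,"ax": 0,"ay": 0,"az": 0.004,"jaw": -1},
  {"tx": -2,"ty": 17.5,"tz": 1,"ax": 0,"ay": 0,"az": 0.004,"jaw": -1},
  {"tx": -2,"ty": 20.5,"tz": 1,"ax": 0,"ay": 0,"az": 0.004,"jaw": -1},
  {"tx": -2,"ty": 23,"tz": 1,"ax": 0,"ay": 0,"az": 0.004,"jaw": -1},
  {"tx": -2,"ty": 24.5,"tz": 1,"ax": 0,"ay": 0,"az": 0.004,"jaw": -1},
])

```text
clock: 17.17
ee_pos: [0.559, -0.2377, 0.1272]
ee_rot: [-2.172, -2.27, 0.0]
force: [0.0, -0.1, 0.4]
opening: 0.0
```

Request:
send_rows([
  {"tx": 0,"ty": 0.7,"tz": 0,"ax": 0,"ay": 0,"az": 0,"jaw": -1},
  {"tx": 0,"ty": 1.2,"tz": 0,"ax": 0,"ay": 0,"az": 0,"jaw": -1},
  {"tx": 0,"ty": 1.7,"tz": 0,"ax": 0,"ay": 0,"az": 0,"jaw": -1},
  {"tx": 0,"ty": 2.2,"tz": 0,"ax": 0,"ay": 0,"az": 0,"jaw": -1},
  {"tx": 0,"ty": 2.7,"tz": 0,"ax": 0,"ay": 0,"az": 0,"jaw": -1},
  {"tx": 0,"ty": 3.2,"tz": 0,"ax": 0,"ay": 0,"az": 0,"jaw": -1},
])

```text
clock: 17.67
ee_pos: [0.5618, -0.2377, 0.1274]
ee_rot: [2.172, 2.27, 0.0]
force: [-0.3, 0.7, -0.4]
opening: 0.0003
```

```bash
python3 -c "
from h import *
target(.044,(.5788-.0145,-.237-.0145*.044,.128))"
```

```text
t [-0.1  2.5 -0.6] w [ 0.0001 -0.0001 -0.0001] clock 17.6667 pos [ 0.5618 -0.2377  0.1274] F [-0.3   0.69 -0.43]
```

Request:
send_rows([
  {"tx": 0,"ty": 0.5,"tz": 0,"ax": 0,"ay": 0,"az": 0,"jaw": -1},
  {"tx": 0,"ty": 1,"tz": 0,"ax": 0,"ay": 0,"az": 0,"jaw": -1},
  {"tx": 0,"ty": 1.5,"tz": 0,"ax": 0,"ay": 0,"az": 0,"jaw": -1},
  {"tx": 0,"ty": 2,"tz": 0,"ax": 0,"ay": 0,"az": 0,"jaw": -1},
])

```text
clock: 18.0
ee_pos: [0.5638, -0.2375, 0.1273]
ee_rot: [2.172, 2.27, 0.0]
force: [-0.4, -0.3, 0.1]
opening: 0.0001
```

Request:
send_rows([
  {"tx": 0,"ty": 0.5,"tz": 0,"ax": 0,"ay": 0,"az": 0,"jaw": -1},
  {"tx": 0,"ty": 1,"tz": 0,"ax": 0,"ay": 0,"az": 0,"jaw": -1},
])

```text
clock: 18.17
ee_pos: [0.5643, -0.2376, 0.1273]
ee_rot: [-2.172, -2.269, 0.001]
force: [-1.6, 0.3, 1.8]
opening: 0.0002
```

Request:
send_rows([
  {"tx": -0.2,"ty": 0.6,"tz": 0,"ax": 0,"ay": 0,"az": -0.004,"jaw": -1},
  {"tx": -0.6,"ty": 1.2,"tz": 0,"ax": 0,"ay": 0,"az": -0.012,"jaw": -1},
  {"tx": -1.0,"ty": 2.0,"tz": 0,"ax": 0,"ay": 0,"az": -0.02,"jaw": -1},
  {"tx": -1.4,"ty": 2.8,"tz": 0,"ax": 0,"ay": 0,"az": -0.028,"jaw": -1},
  {"tx": -1.8,"ty": 3.6,"tz": 0,"ax": 0,"ay": 0,"az": -0.036,"jaw": -1},
  {"tx": -2.2,"ty": 4.4,"tz": 0,"ax": 0,"ay": 0,"az": -0.044,"jaw": -1},
  {"tx": -2.6,"ty": 5.3,"tz": 0,"ax": 0,"ay": 0,"az": -0.052,"jaw": -1},
  {"tx": -3.0,"ty": 6.1,"tz": 0,"ax": 0,"ay": 0,"az": -0.06,"jaw": -1},
])

```text
clock: 18.83
ee_pos: [0.5709, -0.2404, 0.1273]
ee_rot: [-2.102, -2.334, 0.0]
force: [-4.2, -0.2, 2.0]
opening: 0.0001
```

```bash
python3 -c "
from h import *
target(.044+.06,(.57,-.24,.128))"
```

```text
t [ 0.4 -0.8 -0.7] w [-0.0004 -0.0001  0.0007] clock 18.8333 pos [ 0.5709 -0.2404  0.1273] F [-4.24 -0.16  2.02]
```

Request:
send_rows([
  {"tx": -0.4,"ty": 0.8,"tz": 0,"ax": 0,"ay": 0,"az": -0.008,"jaw": -1},
  {"tx": -0.8,"ty": 1.6,"tz": 0,"ax": 0,"ay": 0,"az": -0.016,"jaw": -1},
  {"tx": -1.2,"ty": 2.4,"tz": 0,"ax": 0,"ay": 0,"az": -0.024,"jaw": -1},
  {"tx": -1.6,"ty": 3.2,"tz": 0,"ax": 0,"ay": 0,"az": -0.032,"jaw": -1},
  {"tx": -2.0,"ty": 4.0,"tz": 0,"ax": 0,"ay": 0,"az": -0.04,"jaw": -1},
  {"tx": -2.4,"ty": 4.9,"tz": 0,"ax": 0,"ay": 0,"az": -0.048,"jaw": -1},
  {"tx": -2.8,"ty": 5.7,"tz": 0,"ax": 0,"ay": 0,"az": -0.056,"jaw": -1},
  {"tx": -3.2,"ty": 6.5,"tz": 0,"ax": 0,"ay": 0,"az": -0.064,"jaw": -1},
])

```text
clock: 19.5
ee_pos: [0.5777, -0.2428, 0.1273]
ee_rot: [-2.026, -2.4, 0.0]
force: [-5.2, -0.0, 2.1]
opening: 0.0
```

Request:
send_rows([
  {"tx": -0.4,"ty": 0.8,"tz": 0,"ax": 0,"ay": 0,"az": -0.008,"jaw": -1},
  {"tx": -0.8,"ty": 1.6,"tz": 0,"ax": 0,"ay": 0,"az": -0.016,"jaw": -1},
  {"tx": -1.2,"ty": 2.4,"tz": 0,"ax": 0,"ay": 0,"az": -0.024,"jaw": -1},
  {"tx": -1.6,"ty": 3.2,"tz": 0,"ax": 0,"ay": 0,"az": -0.032,"jaw": -1},
  {"tx": -2.0,"ty": 4.0,"tz": 0,"ax": 0,"ay": 0,"az": -0.04,"jaw": -1},
  {"tx": -2.4,"ty": 4.9,"tz": 0,"ax": 0,"ay": 0,"az": -0.048,"jaw": -1},
  {"tx": -2.8,"ty": 5.7,"tz": 0,"ax": 0,"ay": 0,"az": -0.056,"jaw": -1},
  {"tx": -3.2,"ty": 6.5,"tz": 0,"ax": 0,"ay": 0,"az": -0.064,"jaw": -1},
])

```text
clock: 20.17
ee_pos: [0.5845, -0.2448, 0.1272]
ee_rot: [-1.948, -2.464, 0.0]
force: [-5.7, 1.2, 2.2]
opening: -0.0001
```

```bash
python3 -c "
from h import *
target(.044+.188,(.57,-.24,.128));s=read_state();d=np.array(s['ee_pos'])-[.5642,-.2376,.127];print(d[0]*.999+d[1]*.044,d[1]*.999-d[0]*.044)"
```

```text
t [  8.  -13.   -0.7] w [-0.0006 -0.0006  0.0007] clock 20.1667 pos [ 0.5845 -0.2448  0.1272] F [-5.69  1.25  2.25]
0.019930503241529014 -0.008043418999796086
```

Request:
send_rows([
  {"tx": -0.4,"ty": 0.8,"tz": 0,"ax": 0,"ay": 0,"az": -0.008,"jaw": -1},
  {"tx": -0.8,"ty": 1.6,"tz": 0,"ax": 0,"ay": 0,"az": -0.016,"jaw": -1},
  {"tx": -1.2,"ty": 2.4,"tz": 0,"ax": 0,"ay": 0,"az": -0.024,"jaw": -1},
  {"tx": -1.6,"ty": 3.2,"tz": 0,"ax": 0,"ay": 0,"az": -0.032,"jaw": -1},
  {"tx": -2.0,"ty": 4.0,"tz": 0,"ax": 0,"ay": 0,"az": -0.04,"jaw": -1},
  {"tx": -2.4,"ty": 4.9,"tz": 0,"ax": 0,"ay": 0,"az": -0.048,"jaw": -1},
  {"tx": -2.8,"ty": 5.7,"tz": 0,"ax": 0,"ay": 0,"az": -0.056,"jaw": -1},
])

```text
clock: 20.75
ee_pos: [0.5904, -0.2461, 0.1273]
ee_rot: [-1.878, -2.517, 0.0]
force: [-6.5, 0.2, 2.9]
opening: 0.0001
```

Request:
send_rows([
  {"tx": -0.2,"ty": 0.5,"tz": 0,"ax": 0,"ay": 0,"az": -0.005,"jaw": -1},
  {"tx": -0.5,"ty": 1.0,"tz": 0,"ax": 0,"ay": 0,"az": -0.01,"jaw": -1},
  {"tx": -0.7,"ty": 1.5,"tz": 0,"ax": 0,"ay": 0,"az": -0.015,"jaw": -1},
])

```text
clock: 21.0
ee_pos: [0.5919, -0.2464, 0.1272]
ee_rot: [-1.859, -2.53, 0.001]
force: [-6.8, 0.4, 3.1]
opening: -0.0001
```

Request:
send_rows([
  {"tx": -0.2,"ty": 0.4,"tz": 0,"ax": 0,"ay": 0,"az": -0.004,"jaw": -1},
  {"tx": -0.4,"ty": 0.8,"tz": 0,"ax": 0,"ay": 0,"az": -0.008,"jaw": -1},
])

```text
clock: 21.17
ee_pos: [0.5928, -0.2465, 0.1272]
ee_rot: [-1.849, -2.538, 0.001]
force: [-7.3, 1.2, 2.8]
opening: -0.0002
```

```bash
python3 -c "
from h import *
target(.044+.28,(.57,-.24,.128));s=read_state();d=np.array(s['ee_pos'])-[.5642,-.2376,.127];print(d[0]*.999+d[1]*.044,d[1]*.999-d[0]*.044)"
```

```text
t [ 13.2 -19.7  -0.7] w [-0.0012 -0.0011 -0.0125] clock 21.1667 pos [ 0.5928 -0.2465  0.1272] F [-7.27  1.18  2.84]
0.028154634536611232 -0.01019442006053862
```

1.5 mm or so left.

Request:
send_rows([
  {"tx": -0.2,"ty": 0.4,"tz": 0,"ax": 0,"ay": 0,"az": -0.004,"jaw": -1},
  {"tx": -0.4,"ty": 0.8,"tz": 0,"ax": 0,"ay": 0,"az": -0.008,"jaw": -1},
])

```text
clock: 21.33
ee_pos: [0.5936, -0.2467, 0.1273]
ee_rot: [-1.839, -2.545, 0.001]
force: [-6.5, 1.4, 2.7]
opening: -0.0002
```

Request:
send_rows([
  {"tx": -0.2,"ty": 0.4,"tz": 0,"ax": 0,"ay": 0,"az": -0.004,"jaw": -1},
  {"tx": -0.3,"ty": 0.7,"tz": 0,"ax": 0,"ay": 0,"az": -0.006,"jaw": -1},
])

```text
clock: 21.5
ee_pos: [0.5937, -0.2468, 0.1272]
ee_rot: [-1.831, -2.549, 0.001]
force: [-9.3, 1.2, 5.6]
opening: -0.0
```

```bash
python3 -c "
from h import *
target(.044+.28,(.57,-.24,.128));s=read_state();d=np.array(s['ee_pos'])-[.5642,-.2376,.127];print(d[0]*.999+d[1]*.044,d[1]*.999-d[0]*.044)"
```

```text
t [ 14.  -20.3  -0.7] w [-0.0024 -0.0019  0.0013] clock 21.5 pos [ 0.5937 -0.2468  0.1272] F [-9.26  1.21  5.61]
0.029111999025388767 -0.01046049486316002
```

Force climbed while motion stopped: at the stop. A touch more to match the left, then hold.

Request:
send_rows([
  {"tx": 0,"ty": 0.3,"tz": 0,"ax": 0,"ay": 0,"az": 0,"jaw": -1},
  {"tx": 0,"ty": 0.4,"tz": 0,"ax": 0,"ay": 0,"az": 0,"jaw": -1},
])

```text
clock: 21.67
ee_pos: [0.5938, -0.2468, 0.1272]
ee_rot: [-1.831, -2.549, 0.002]
force: [-10.1, 1.3, 5.4]
opening: -0.0
```

```bash
python3 -c "
from h import *
g=grab_frame('side')[:,:,::-1];cv2.imwrite('pics/s9.png',cv2.resize(g[150:310,300:440],None,fx=3.6,fy=3.6,interpolation=cv2.INTER_CUBIC))
f=grab_frame('wrist')
cv2.imwrite('pics/w9.png',f[:,:,::-1]);target(.044+.28,(.5937,-.2468,.128))"
```

```text
t [ 0.  -0.  -0.7] w [-0.0029 -0.0022  0.0008] clock 21.7667 pos [ 0.5937 -0.2468  0.1273] F [-9.79  0.63  5.01]
```

View pics/w9.png

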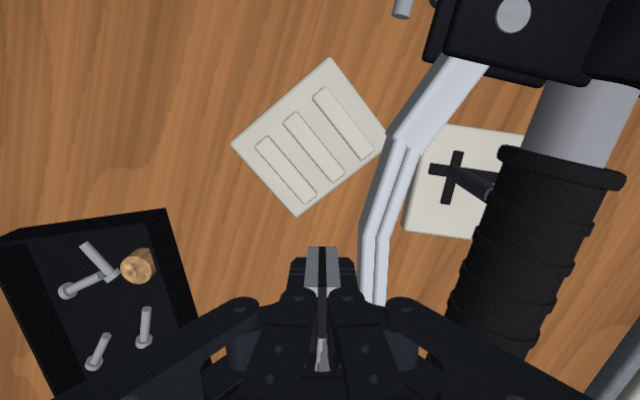

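View pics/s9.png

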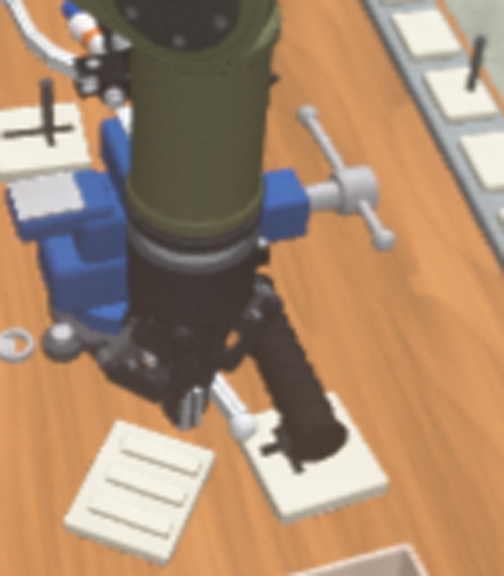

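Request:
send_rows([
  {"tx": 0,"ty": 0,"tz": 0,"ax": 0,"ay": 0,"az": 0,"jaw": -1},
  {"tx": 0,"ty": 0,"tz": 0,"ax": 0,"ay": 0,"az": 0,"jaw": -1},
  {"tx": 0,"ty": 0,"tz": 0,"ax": 0,"ay": 0,"az": 0,"jaw": -1},
  {"tx": 0,"ty": 0,"tz": 0,"ax": 0,"ay": 0,"az": 0,"jaw": -1},
  {"tx": 0,"ty": 0,"tz": 0,"ax": 0,"ay": 0,"az": 0,"jaw": -1},
  {"tx": 0,"ty": 0,"tz": 0,"ax": 0,"ay": 0,"az": 0,"jaw": -1},
  {"tx": 0,"ty": 0,"tz": 0,"ax": 0,"ay": 0,"az": 0,"jaw": -1},
  {"tx": 0,"ty": 0,"tz": 0,"ax": 0,"ay": 0,"az": 0,"jaw": -1},
])

```text
clock: 22.43
ee_pos: [0.5937, -0.2468, 0.1272]
ee_rot: [-1.831, -2.549, 0.002]
force: [-9.3, 1.5, 5.4]
opening: 0.0001
```

Request:
send_rows([
  {"tx": 0,"ty": 0,"tz": 0,"ax": 0,"ay": 0,"az": 0,"jaw": -1},
  {"tx": 0,"ty": 0,"tz": 0,"ax": 0,"ay": 0,"az": 0,"jaw": -1},
  {"tx": 0,"ty": 0,"tz": 0,"ax": 0,"ay": 0,"az": 0,"jaw": -1},
  {"tx": 0,"ty": 0,"tz": 0,"ax": 0,"ay": 0,"az": 0,"jaw": -1},
  {"tx": 0,"ty": 0,"tz": 0,"ax": 0,"ay": 0,"az": 0,"jaw": -1},
  {"tx": 0,"ty": 0,"tz": 0,"ax": 0,"ay": 0,"az": 0,"jaw": -1},
  {"tx": 0,"ty": 0,"tz": 0,"ax": 0,"ay": 0,"az": 0,"jaw": -1},
  {"tx": 0,"ty": 0,"tz": 0,"ax": 0,"ay": 0,"az": 0,"jaw": -1},
])

```text
clock: 23.1
ee_pos: [0.5937, -0.2467, 0.1272]
ee_rot: [-1.831, -2.549, 0.002]
force: [-9.6, 0.5, 5.0]
opening: -0.0003
```

Request:
send_rows([
  {"tx": 0.1,"ty": -0.4,"tz": 0,"ax": 0,"ay": 0,"az": 0.003,"jaw": -1},
  {"tx": 0.3,"ty": -1.0,"tz": 0,"ax": 0,"ay": 0,"az": 0.008,"jaw": -1},
  {"tx": 0.8,"ty": -1.7,"tz": 0,"ax": 0,"ay": 0,"az": 0.016,"jaw": -1},
  {"tx": 1.3,"ty": -2.4,"tz": 0,"ax": 0,"ay": 0,"az": 0.024,"jaw": -1},
  {"tx": 1.7,"ty": -3.2,"tz": 0,"ax": 0,"ay": 0,"az": 0.032,"jaw": -1},
  {"tx": 2.2,"ty": -4.0,"tz": 0,"ax": 0,"ay": 0,"az": 0.04,"jaw": -1},
  {"tx": 2.6,"ty": -4.7,"tz": 0,"ax": 0,"ay": 0,"az": 0.048,"jaw": -1},
  {"tx": 3.1,"ty": -5.5,"tz": 0,"ax": 0,"ay": 0,"az": 0.056,"jaw": -1},
])

```text
clock: 23.77
ee_pos: [0.5886, -0.2457, 0.1273]
ee_rot: [-1.903, -2.498, 0.001]
force: [-6.2, 0.3, 2.9]
opening: 0.0002
```

Request:
send_rows([
  {"tx": 0.4,"ty": -0.8,"tz": 0,"ax": 0,"ay": 0,"az": 0.008,"jaw": -1},
  {"tx": 0.9,"ty": -1.6,"tz": 0,"ax": 0,"ay": 0,"az": 0.016,"jaw": -1},
  {"tx": 1.3,"ty": -2.4,"tz": 0,"ax": 0,"ay": 0,"az": 0.024,"jaw": -1},
  {"tx": 1.7,"ty": -3.2,"tz": 0,"ax": 0,"ay": 0,"az": 0.032,"jaw": -1},
  {"tx": 2.2,"ty": -4.0,"tz": 0,"ax": 0,"ay": 0,"az": 0.04,"jaw": -1},
  {"tx": 2.6,"ty": -4.7,"tz": 0,"ax": 0,"ay": 0,"az": 0.048,"jaw": -1},
  {"tx": 3.1,"ty": -5.5,"tz": 0,"ax": 0,"ay": 0,"az": 0.056,"jaw": -1},
  {"tx": 3.6,"ty": -6.3,"tz": 0,"ax": 0,"ay": 0,"az": 0.064,"jaw": -1},
])

```text
clock: 24.43
ee_pos: [0.5818, -0.244, 0.1273]
ee_rot: [-1.983, -2.437, 0.001]
force: [-5.5, 0.3, 2.4]
opening: -0.0001
```

Request:
send_rows([
  {"tx": 0.4,"ty": -0.8,"tz": 0,"ax": 0,"ay": 0,"az": 0.008,"jaw": -1},
  {"tx": 0.9,"ty": -1.6,"tz": 0,"ax": 0,"ay": 0,"az": 0.016,"jaw": -1},
  {"tx": 1.3,"ty": -2.4,"tz": 0,"ax": 0,"ay": 0,"az": 0.024,"jaw": -1},
  {"tx": 1.7,"ty": -3.2,"tz": 0,"ax": 0,"ay": 0,"az": 0.032,"jaw": -1},
  {"tx": 2.2,"ty": -4.0,"tz": 0,"ax": 0,"ay": 0,"az": 0.04,"jaw": -1},
  {"tx": 2.6,"ty": -4.7,"tz": 0,"ax": 0,"ay": 0,"az": 0.048,"jaw": -1},
  {"tx": 3.1,"ty": -5.5,"tz": 0,"ax": 0,"ay": 0,"az": 0.056,"jaw": -1},
  {"tx": 3.6,"ty": -6.3,"tz": 0,"ax": 0,"ay": 0,"az": 0.064,"jaw": -1},
])

```text
clock: 25.1
ee_pos: [0.5752, -0.2419, 0.1273]
ee_rot: [2.06, 2.372, -0.001]
force: [-5.3, -0.8, 1.5]
opening: -0.0
```

Request:
send_rows([
  {"tx": 0.4,"ty": -0.8,"tz": 0,"ax": 0,"ay": 0,"az": 0.008,"jaw": -1},
  {"tx": 0.9,"ty": -1.6,"tz": 0,"ax": 0,"ay": 0,"az": 0.016,"jaw": -1},
  {"tx": 1.3,"ty": -2.4,"tz": 0,"ax": 0,"ay": 0,"az": 0.024,"jaw": -1},
  {"tx": 1.7,"ty": -3.2,"tz": 0,"ax": 0,"ay": 0,"az": 0.032,"jaw": -1},
  {"tx": 2.2,"ty": -4.0,"tz": 0,"ax": 0,"ay": 0,"az": 0.04,"jaw": -1},
  {"tx": 2.6,"ty": -4.7,"tz": 0,"ax": 0,"ay": 0,"az": 0.048,"jaw": -1},
  {"tx": 3.1,"ty": -5.5,"tz": 0,"ax": 0,"ay": 0,"az": 0.056,"jaw": -1},
  {"tx": 3.6,"ty": -6.3,"tz": 0,"ax": 0,"ay": 0,"az": 0.064,"jaw": -1},
])

```text
clock: 25.77
ee_pos: [0.5685, -0.2392, 0.1273]
ee_rot: [2.135, 2.304, -0.001]
force: [-4.1, -1.2, 0.5]
opening: -0.0002
```

```bash
python3 -c "
from h import *
target(.044,(.5643,-.2376,.128))"
```

```text
t [ 1.9 -4.1 -0.7] w [0.0002 0.0007 0.0319] clock 25.7667 pos [ 0.5685 -0.2392  0.1273] F [-4.08 -1.16  0.51]
```

Request:
send_rows([
  {"tx": 0.3,"ty": -0.6,"tz": 0,"ax": 0,"ay": 0,"az": 0.006,"jaw": -1},
  {"tx": 0.6,"ty": -1.1,"tz": 0,"ax": 0,"ay": 0,"az": 0.012,"jaw": -1},
  {"tx": 0.9,"ty": -1.6,"tz": 0,"ax": 0,"ay": 0,"az": 0.017,"jaw": -1},
  {"tx": 1.1,"ty": -2.1,"tz": 0,"ax": 0,"ay": 0,"az": 0.022,"jaw": -1},
  {"tx": 1.3,"ty": -2.6,"tz": 0,"ax": 0,"ay": 0,"az": 0.027,"jaw": -1},
  {"tx": 1.5,"ty": -3.1,"tz": 0,"ax": 0,"ay": 0,"az": 0.031,"jaw": -1},
  {"tx": 1.7,"ty": -3.6,"tz": 0,"ax": 0,"ay": 0,"az": 0.032,"jaw": -1},
  {"tx": 1.7,"ty": -4.1,"tz": 0,"ax": 0,"ay": 0,"az": 0.032,"jaw": -1},
])

```text
clock: 26.43
ee_pos: [0.5644, -0.2375, 0.1273]
ee_rot: [2.171, 2.27, 0.0]
force: [-3.3, -3.0, 0.8]
opening: 0.0002
```

Request:
send_rows([
  {"tx": 0,"ty": -0.5,"tz": 0,"ax": 0,"ay": 0,"az": 0,"jaw": -1},
  {"tx": 0,"ty": -1,"tz": 0,"ax": 0,"ay": 0,"az": 0,"jaw": -1},
  {"tx": 0,"ty": -1.5,"tz": 0,"ax": 0,"ay": 0,"az": 0,"jaw": -1},
  {"tx": 0,"ty": -2,"tz": 0,"ax": 0,"ay": 0,"az": 0,"jaw": -1},
  {"tx": 0,"ty": -2.5,"tz": 0,"ax": 0,"ay": 0,"az": 0,"jaw": -1},
  {"tx": 0,"ty": -3,"tz": 0,"ax": 0,"ay": 0,"az": 0,"jaw": -1},
  {"tx": 0,"ty": -3.5,"tz": 0,"ax": 0,"ay": 0,"az": 0,"jaw": -1},
  {"tx": 0,"ty": -4,"tz": 0,"ax": 0,"ay": 0,"az": 0,"jaw": -1},
])

```text
clock: 27.1
ee_pos: [0.5606, -0.2374, 0.1274]
ee_rot: [2.17, 2.271, 0.001]
force: [-0.2, 0.3, 0.5]
opening: -0.0001
```

Request:
send_rows([
  {"tx": 0,"ty": -4,"tz": 0,"ax": 0,"ay": 0,"az": 0,"jaw": -1},
  {"tx": 0,"ty": -10,"tz": 0,"ax": 0,"ay": 0,"az": 0,"jaw": -1},
  {"tx": 0,"ty": -18,"tz": -3,"ax": 0,"ay": 0,"az": 0,"jaw": -1},
  {"tx": 0,"ty": -25,"tz": -15,"ax": 0,"ay": 0,"az": 0,"jaw": -1},
  {"tx": 0,"ty": -30,"tz": -40,"ax": 0,"ay": 0,"az": 0,"jaw": -1},
  {"tx": 0,"ty": -35,"tz": -75,"ax": 0,"ay": 0,"az": 0,"jaw": -1},
  {"tx": 0,"ty": -40,"tz": -108,"ax": 0,"ay": 0,"az": 0,"jaw": -1},
  {"tx": 0,"ty": -43,"tz": -130,"ax": 0,"ay": 0,"az": 0,"jaw": -1},
])

```text
clock: 27.77
ee_pos: [0.5167, -0.2407, 0.2608]
ee_rot: [2.171, 2.267, 0.003]
force: [0.3, -0.3, 0.4]
opening: -0.0
```

Request:
send_rows([
  {"tx": 0,"ty": -1,"tz": -4,"ax": 0,"ay": 0,"az": 0,"jaw": -1},
  {"tx": 0,"ty": -1,"tz": -5,"ax": 0,"ay": 0,"az": 0,"jaw": -1},
  {"tx": 0,"ty": -1,"tz": -5,"ax": 0,"ay": 0,"az": 0,"jaw": -1},
  {"tx": 0,"ty": -1,"tz": -5,"ax": 0,"ay": 0,"az": 0,"jaw": -1},
])

```text
clock: 28.1
ee_pos: [0.5156, -0.239, 0.2607]
ee_rot: [-2.169, -2.269, 0.001]
force: [0.3, -0.4, -1.0]
opening: -0.0002
```

```bash
python3 -c "
from h import *
import pickle
c=camera_info('wrist');f=grab_frame('wrist');pickle.dump(c,open('w10.pkl','wb'))
cv2.imwrite('pics/w10.png',f[:,:,::-1]);target(.044,(.5643,-.2376,.128))
for n in('scene','side'):cv2.imwrite(f'pics/{n}10.png',grab_frame(n)[:,:,::-1])
B=np.array([.5845,-.2777,.155]);print(proj(c,B))"
```

```text
t [ -0.9  49.  132.5] w [-0.0026 -0.0009  0.0012] clock 28.15 pos [ 0.5156 -0.2391  0.2606] F [-0.29  0.28 -0.39]
[405.08572686 247.01893139]
```

View pics/w10.png

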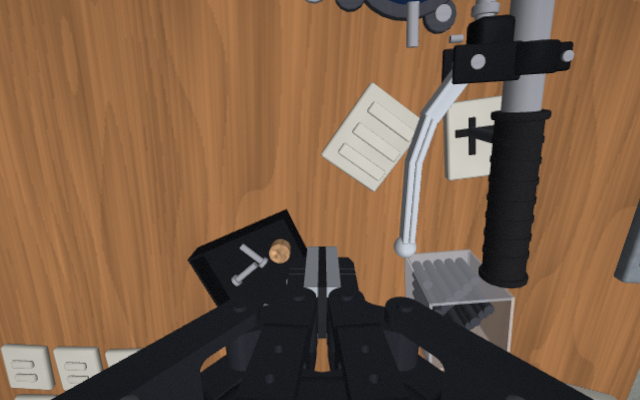

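View pics/scene10.png

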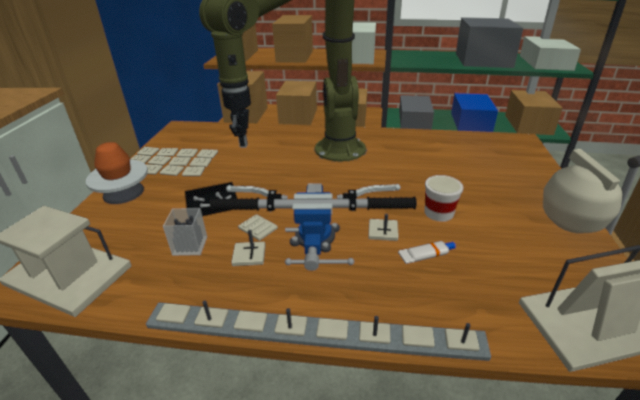

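View pics/side10.png

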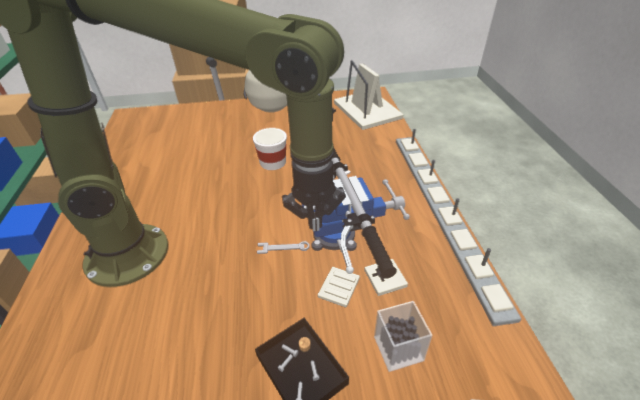

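```bash
python3 -c "
from cell import *
print(hand_in())"
```

```text
the job is handed in; nothing more can be done
None
```

Both brake levers were pressed to their stops, held and eased back out, left first and then right. Neither lever came up against the bar. I used the backs of the shut fingers and handed the job in at about 28 s.

- **Left lever:** the finger travelled about 29.7 mm (about 0.28 rad). There the lever stopped moving and the force rose from about 8 N to 10 N. I held it about 1.5 s and eased it back at about 12 mm/s or slower; contact ended with the lever at its rest position.
- **Right lever:** it stopped at about 29.1 mm, at 9–10 N. I held it about 1.5 s and eased it back the same way.
- **Last checks:** the last wrist view shows the right lever's ball where it was before the press. A wrist view taken after the left press shows that lever sprung out again. The final scene and side views show the bystanders where they started, as far as I can see by eye. The gripper is clear at about 0.26 m height, with the force reading near zero.
- **Unexplained:** during the presses there was also an upward force of 2–7 N on the tool. I think it was friction or a slightly slanted contact on the finger back; I did not look into it.
- **Not measured:** I did not measure the gap between lever and grip. The wrist view of the right lever at its stop clearly shows free space there. On the left, that view hides the finger place behind the gripper, but the outer end of the lever stands clear of the grip.

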